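# Unstack the specimen containers into their fitted places

## Robot

A 6-joint arm with a two-finger parallel gripper is mounted at the origin on the work surface. World frame = base frame: x ahead of the robot, y to its left, z up, the work surface at z = 0. Lengths are in mm, angles in degrees, forces in N, time in s.
With the tool pointing down it reaches from about 250 to 775 mm from the base axis. Payload 8.9 kg.
Tool frame: the origin (TCP) lies at the very end of the fingers, on their centre line; the grasp point (between the pads) lies 19 mm behind it (arm.hold_point_z is the distance from the TCP to the grasp point, in mm); y points along the fingers, z is the direction in which the jaws open and shut, and the axes are right-handed (so a half turn about y gives the same grasp; the last joint's range is limited). The gripper opens to 85 mm and grips with 20 to 120 N. Pads are 22 mm wide; open, the fingers measure 114 mm over their backs; the gripper's body (76 mm by 85 mm) begins 54 mm behind the grasp point. The pads swing forward as they close: fully open they stand 13 mm farther back than shut.
Start: joints at [55.502, 16.656, -8.789, 64.555, 0, 82.019], TCP at [234.383, 469.775, 231.305] pointing down, gripper open.
Joint ranges: [-144.48, 144.48], [-52.06, 99.96], [-74.48, 78.29], [-112.23, 115.85], [-86.99, 84.42], [-180, 180]. Speed limits (degrees/s): [127.2, 127.2, 159.86, 180, 180, 180].

## Interface

Orientations are given as a 3x3 rotation matrix whose columns are the frame's x, y, z axes.
In Python, from bench import arm gives the robot as it stands.
- The arm moves only by the shell command python3 -m crank 'ROWS'. ROWS is JSON, a list of rows, each an object of numbers: "claw": the opening, from 0 (shut) to 1 (fully open); "x", "y", "z": the shift along the tool's x, y, z in cm; "wx", "wy", "wz": the turn, a rotation vector about the tool's x, y, z in degrees. A call has 1 to 10 rows; each row is the pose to reach, as a shift and turn from the pose commanded when the call began, along the tool's axes at that moment; what a row does not reach only later rows make up. A row lasts 1/12 s, in which the tool goes at most 41.7 mm and 7.16 degrees, less where a joint would pass 70% of its speed; a pose out of reach is approached as far as the arm can. A call with a gripper value outside its range is refused whole. The fingers move at their own pace and stop on an object; the grip force is fixed at half the most. Time passes only in rows, so rows that repeat a pose let the fingers close. It gives the time, the measured TCP pose, the force and the opening at its end, in the units of the state.
- arm.state(): the state, without advancing time (a new reading comes with each control period).
- arm.grab_frame(name): name is "scene" or "side" or "wrist"; returns the picture (400x640x3 uint8, red, green, blue); there is no depth.
- arm.calibration(name): a dict with "mtx" (3x3 intrinsics, pixels), "rvec" (rotation vector, rad) and "tvec" (3), from world to camera coordinates, as OpenCV has them; the wrist camera has in their place "tool_from_camera" (4x4, takes a point from camera to tool coordinates, whose origin is the TCP and whose axes are the tool frame's). Camera axes: x right, y down, z forward; pixel columns grow to the right and rows downward; lengths in mm; the calibration is good to about 2 mm. A picture is of the moment at which its call begins: read the wrist's pose just before it. calibration takes no time and is no camera call.
- arm.finish_job(): hands the job in, once; it reports no verdict.
The state is a dict: "time": time; "joints": joint angles; "joint_velocities": joint speeds; "joint_efforts": joint torques, N m; "eef_pos": TCP position; "orientation": TCP orientation; "contact_force": force on the tool from outside, world axes, zero at the start; "wrist_torque": the same for the moment, N m; "gripper_width": opening from 0.0 (shut) to 1.0 (fully open).
Only numpy, scipy, OpenCV 4.12 (cv2) and the standard library are available. Lean on these libraries where they do the work, as an engineer would, in place of code of your own. Each camera call takes 0.05 s, during which the arm holds its last target. There are 200 camera calls.

## Task

The session at the microscope is over: take the two little stacks of specimen containers apart and put each container away in the recess made for its shape and size (slide box and small cardboard box in the large and small oblong recesses, tin and small brown jar in the large and small round ones). Each must end standing upright and flat on the floor of its own recess, let go; do not tip any container over on the way, and leave the small porcelain dish where it is.

Things in the scene. Friction and masses are not known exactly. Their poses are not given: they have to be found in the camera images.
- slide_box_mid (a point): Large oblong white plastic slide box, 96 mm long (its x) by 62 mm wide (its y), 46 mm high, flat top, about 0.18 kg. It stands on the bench, carrying either the pin box or the brown jar on its top. Origin of this point: the container's centre, half-way up (23 mm above its underside); z is up. Gripped across its width.
- tin_mid (a point): Large round aluminium tin, 62 mm in diameter, 46 mm high, flat top, about 0.15 kg. It stands on the bench, carrying the other one of the two small containers on its top. Origin of this point: the container's centre, half-way up (23 mm above its underside); z is up. 
- pin_box_mid (a point): Small oblong brown cardboard box, 44 mm long (its x) by 30 mm wide (its y), 46 mm high, a paper patch on its lid, about 0.06 kg. It starts on top of the slide box or of the tin (underside 46 mm above the bench), turned anyhow. Origin of this point: the container's centre, half-way up (23 mm above its underside); z is up. 
- jar_mid (a point): Small round brown glass jar with a black cap, straight-sided, 32 mm in diameter, 46 mm high, about 0.08 kg. It starts on top of the tin or of the slide box (underside 46 mm above the bench). Origin of this point: the container's centre, half-way up (23 mm above its underside); z is up. 
- slide_box_place: The slide box's place: 128 by 94 mm, fixed plate 9 mm thick of white plastic, with a recess 5 mm deep whose floor (dark rubber liner) is 4 mm above the bench. Origin: centre of the underside, on the bench, below the recess's centre; z up. The plate stands 5 mm higher than the underside of the container seated in it, so fingers must grip clear of the container's lowest 5 mm. The recess is oblong, 108 mm (x) by 74 mm (y): 6 mm play on every side of the slide box.
- tin_place: The tin's place: 94 by 94 mm, fixed plate 9 mm thick of white plastic, with a recess 5 mm deep whose floor (dark rubber liner) is 4 mm above the bench. Origin: centre of the underside, on the bench, below the recess's centre; z up. The plate stands 5 mm higher than the underside of the container seated in it, so fingers must grip clear of the container's lowest 5 mm. The recess is round, 74 mm in diameter: 6 mm play all round the tin.
- pin_box_place: The pin box's place: 76 by 62 mm, fixed plate 9 mm thick of white plastic, with a recess 5 mm deep whose floor (dark rubber liner) is 4 mm above the bench. Origin: centre of the underside, on the bench, below the recess's centre; z up. The plate stands 5 mm higher than the underside of the container seated in it, so fingers must grip clear of the container's lowest 5 mm. The recess is oblong, 56 mm (x) by 42 mm (y): 6 mm play on every side of the pin box.
- jar_place: The brown jar's place: 64 by 64 mm, fixed plate 9 mm thick of white plastic, with a recess 5 mm deep whose floor (dark rubber liner) is 4 mm above the bench. Origin: centre of the underside, on the bench, below the recess's centre; z up. The plate stands 5 mm higher than the underside of the container seated in it, so fingers must grip clear of the container's lowest 5 mm. The recess is round, 44 mm in diameter: 6 mm play all round the jar.
- dish: Small loose white porcelain dish (open bowl), 64 mm across, 28 mm high, standing among the rest; not part of the job, to be left where it is. Origin: centre of its underside.
Not all that is in view belongs to the job. What is shaped like the jar_place but green or yellow is not meant. Of the things like the part that bears jar_mid, leave any that is red; of the rest the smaller one is meant.

How it is judged:
By the outcome, as a careful person would: the job done as asked, in the order asked, and still so for the second after the job is handed in, with the robot touching nothing.
It also fails if it takes over 112 s, if anything falls off the work surface, if the arm or the gripper's body presses on something with over 40 N, if the wrist force passes 120 N, or if a joint passes its speed limit or range.

## Working session

There is one attempt and no reset: what is moved stays moved. The work goes in short steps, Python scripts to look and compute and a shell command to move; the robot and the scene stay as the last step left them, time stands still between calls to the robot, and variables do not carry over. Pictures are saved under pics/ and viewed, about 12 in all and at most 16, crops included, and the job is handed in when it is done.

```bash
ls; mkdir -p pics
python3 - <<'E'
from bench import arm
import cv2
s=arm.state()
for k in s: print(k,s[k])
for n in ("scene","side","wrist"):
    im=arm.grab_frame(n); cv2.imwrite(f"pics/{n}0.png",im[:,:,::-1]); 
    c=arm.calibration(n); print(n,c)
E
```

```text
pics
time 0.0
joints [ 5.55016981e+01  1.66911520e+01 -8.83213848e+00  6.45536127e+01
  7.91879957e-04  8.20215828e+01]
joint_velocities [-0.01783776  0.05941757 -0.06469553 -0.07222989  0.07251013 -0.10507235]
joint_efforts [-5.44431077e-04 -5.37140787e+01  3.31376410e+01  1.56877778e-02
 -2.00121813e-04 -2.12371833e-05]
eef_pos [234.13303292 469.4069735  230.705172  ]
orientation [[ 8.94779372e-01 -7.71595927e-04  4.46507873e-01]
 [-4.46508495e-01 -1.09834821e-03  8.94778720e-01]
 [-1.99986492e-04 -9.99999099e-01 -1.32730346e-03]]
contact_force [-0.20190909  0.1763591   0.0147042 ]
wrist_torque [ 0.04422203 -0.04025102 -0.05370624]
gripper_width 1.0033026311219084
scene {'mtx': array([[491.12351242,   0.        , 321.14558273],
       [  0.        , 491.12351242, 208.83671194],
       [  0.        ,   0.        ,   1.        ]]), 'rvec': array([ 2.10412413,  0.52129888, -0.29957853]), 'tvec': array([-446.23627695,  -61.10555525, 1520.08971216])}
side {'mtx': array([[436.35245609,   0.        , 307.15512219],
       [  0.        , 436.35245609, 203.46867175],
       [  0.        ,   0.        ,   1.        ]]), 'rvec': array([ 2.24334349, -0.73319455,  0.2954398 ]), 'tvec': array([-400.43880044,  277.00821623, 1236.02995018])}
wrist {'mtx': array([[319.53030439,   0.        , 318.31083524],
       [  0.        , 319.53030439, 195.65304944],
       [  0.        ,   0.        ,   1.        ]]), 'tool_from_camera': array([[ 3.30815321e-04,  9.56757414e-01,  2.90886818e-01,
        -7.43370590e+01],
       [ 4.97400330e-04, -2.90886956e-01,  9.56757300e-01,
        -1.43006506e+02],
       [ 9.99999822e-01, -1.71822774e-04, -5.72121316e-04,
        -1.37547193e+00],
       [ 0.00000000e+00,  0.00000000e+00,  0.00000000e+00,
         1.00000000e+00]])}
```

View pics/scene0.png

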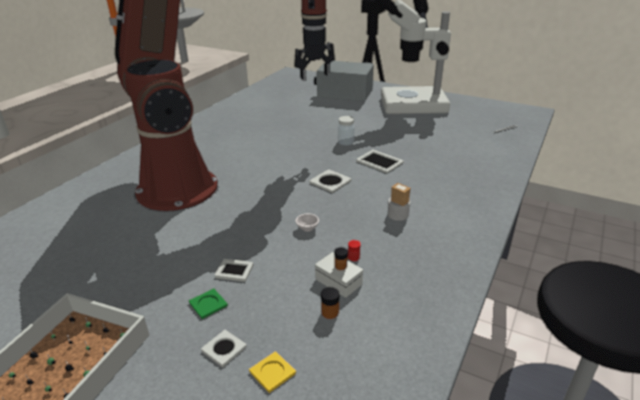

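View pics/side0.png

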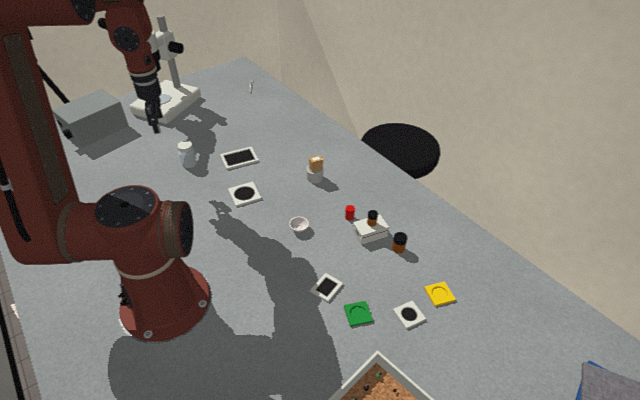

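View pics/wrist0.png

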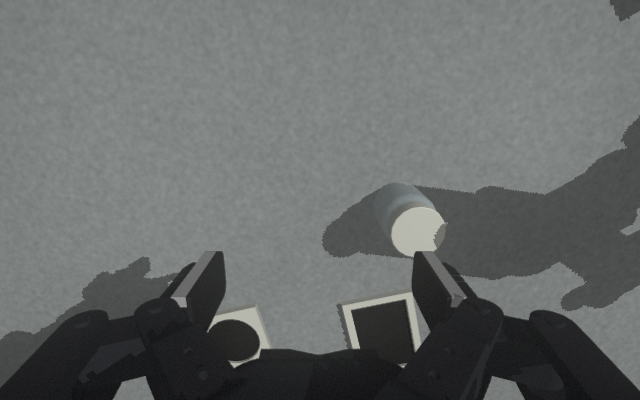

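The scene view shows:
- the slide box (339,275) carrying the small brown jar (341,258), with a red jar (354,250) and a larger brown jar (330,303) as decoys beside it
- the tin (398,208) carrying the pin box (400,194)
- the white places: slide (380,160), tin (330,180), pin (234,270) and jar (224,347)
- the dish (307,222)

The wrist view shows a clear decoy jar and the tin and slide places.

```bash
cat > h.py <<'E'
import numpy as np, cv2
from bench import arm
def ray(name,uv,st=None):
    c=arm.calibration(name)
    d=cv2.undistortPoints(np.array([[uv]],float),c['mtx'],None)[0,0]; d=np.array([d[0],d[1],1.])
    if name=='wrist':
        T=c['tool_from_camera']; st=st or arm.state(); R=np.array(st['orientation']); p=np.array(st['eef_pos'])
        return R@T[:3,3]+p, R@T[:3,:3]@d
    R=cv2.Rodrigues(c['rvec'])[0]; return -R.T@c['tvec'], R.T@d
def hit(name,uv,z,st=None):
    o,d=ray(name,uv,st); return (o+d*(z-o[2])/d[2])
def proj(name,P,st=None):
    c=arm.calibration(name); P=np.atleast_2d(np.array(P,float))
    if name=='wrist':
        T=c['tool_from_camera']; st=st or arm.state(); R=np.array(st['orientation']); p=np.array(st['eef_pos'])
        q=((P-p)@R-T[:3,3])@T[:3,:3]
    else: q=P@cv2.Rodrigues(c['rvec'])[0].T+c['tvec']
    q=q@c['mtx'].T; return q[:,:2]/q[:,2:]
def go(x,y,z,yaw):
    """print tool shift (cm) and wy (deg) from current pose to TCP x,y,z with tool x at yaw, pointing down"""
    s=arm.state(); R=np.array(s['orientation']); p=np.array(s['eef_pos'])
    c,sn=np.cos(np.radians(yaw)),np.sin(np.radians(yaw))
    Rt=np.array([[c,0,-sn],[sn,0,c],[0,-1,0]])
    print('shift cm',np.round(R.T@(np.array([x,y,z])-p)/10,2),'rot',np.round(np.degrees(cv2.Rodrigues(R.T@Rt)[0].ravel()),2),'t',round(s['time'],2))
E
python3 - <<'E'
from h import *
S={'slideP':((380,160),(240,158),9),'tinP':((330,180),(245,193),9),'pinP':((234,270),(327,288),9),'jarP':((224,347),(409,314),9),
'tintop':((400,192),(316,162),90),'jartop':((341,252),(372,214),92),'dish':((307,218),(299,221),28),'tinbase':((398,217),(315,180),3),'red':((354,243),(350,207),40),'big':((330,294),(400,237),60),'slideboxmid':((339,272),(371,229),30)}
for k,(a,b,z) in S.items(): print(k,hit('scene',a,z).round(),hit('side',b,z).round())
print([np.hypot(*hit('scene',a,z)[:2]).round() for a,b,z in S.values()])
E
```

```text
slideP [491. 445.   9.] [489. 435.   9.]
tinP [404. 250.   9.] [404. 250.   9.]
pinP [ 397. -238.    9.] [ 391. -240.    9.]
jarP [ 522. -439.    9.] [ 519. -439.    9.]
tintop [665. 154.  90.] [649. 159.  90.]
jartop [ 640. -152.   92.] [ 633. -151.   92.]
dish [458.  11.  28.] [469.   9.  28.]
tinbase [663. 162.   3.] [649. 164.   3.]
red [624. -47.  40.] [635. -48.  40.]
big [ 665. -254.   60.] [ 659. -252.   60.]
slideboxmid [ 635. -151.   30.] [ 632. -157.   30.]
[np.float64(663.0), np.float64(475.0), np.float64(463.0), np.float64(682.0), np.float64(683.0), np.float64(658.0), np.float64(458.0), np.float64(683.0), np.float64(626.0), np.float64(712.0), np.float64(653.0)]
```

```bash
python3 -c "
from h import *
go(430,330,260,0)"
```

```text
shift cm [23.75 -2.91 -3.75] rot [ 5.000e-02 -2.651e+01 -2.000e-02] t 0.15
```

```bash
python3 -m crank '[{"claw":1,"x":23.75,"y":-2.9,"z":-3.75,"wy":-26.5},{"claw":1,"x":23.75,"y":-2.9,"z":-3.75,"wy":-26.5},{"claw":1,"x":23.75,"y":-2.9,"z":-3.75,"wy":-26.5},{"claw":1,"x":23.75,"y":-2.9,"z":-3.75,"wy":-26.5},{"claw":1,"x":23.75,"y":-2.9,"z":-3.75,"wy":-26.5},{"claw":1,"x":23.75,"y":-2.9,"z":-3.75,"wy":-26.5},{"claw":1,"x":23.75,"y":-2.9,"z":-3.75,"wy":-26.5},{"claw":1,"x":23.75,"y":-2.9,"z":-3.75,"wy":-26.5},{"claw":1,"x":23.75,"y":-2.9,"z":-3.75,"wy":-26.5}]'
python3 - <<'E'
from h import *
st=arm.state(); im=arm.grab_frame('wrist'); cv2.imwrite('pics/w1.png',im[:,:,::-1])
import pickle; pickle.dump(st,open('w1.pkl','wb'))
for k,P in dict(slideP=(490,440,9),tinP=(404,250,9),tin=(657,159,90)).items(): print(k,proj('wrist',P,st))
go(640,150,290,0)
E
```

```text
slideP [[383.26548898 338.15030312]]
tinP [[232.76899805 342.72010367]]
tin [[255.45741192 543.6508422 ]]
shift cm [ 50.57  -5.9  -10.48] rot [ 4.000e-02 -2.652e+01 -1.000e-02] t 0.2$[0]: bad value
```

View pics/w1.png

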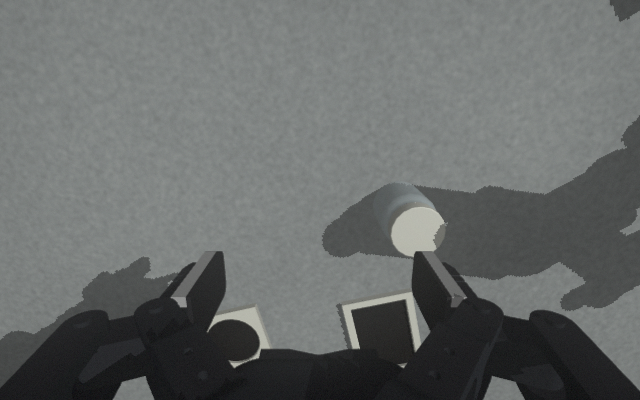

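The call was refused ("bad value"), so the arm hasn't moved and the view is the same as before. I'll try one row with all the keys.

```bash
python3 -m crank '[{"claw":1.0,"x":3.0,"y":-0.5,"z":-0.5,"wx":0.0,"wy":-3.5,"wz":0.0}]'; python3 -m crank '[{"claw":0.99,"x":3.0,"y":-0.5,"z":-0.5,"wx":0.0,"wy":-3.5,"wz":0.0}]'; python3 -c "
from h import *
go(430,330,260,0)"
```

```text
time: 0.28
eef_pos: [256.3, 453.1, 235.4]
orientation: [[0.921, -0.002, 0.389], [-0.389, -0.0, 0.921], [-0.002, -1.0, -0.001]]
contact_force: [0.3, 0.2, 0.2]
gripper_width: 1.002
time: 0.37
eef_pos: [284.0, 435.3, 241.0]
orientation: [[0.944, -0.001, 0.329], [-0.329, -0.001, 0.944], [-0.001, -1.0, -0.001]]
contact_force: [0.2, 0.8, -0.0]
gripper_width: 0.989
shift cm [17.25 -1.9  -5.15] rot [  0.05 -19.19  -0.04] t 0.37
```

```bash
python3 -m crank '[{"claw":1.0,"x":17.2,"y":-1.9,"z":-5.1,"wx":0.0,"wy":-19.2,"wz":0.0},{"claw":1.0,"x":17.2,"y":-1.9,"z":-5.1,"wx":0.0,"wy":-19.2,"wz":0.0},{"claw":1.0,"x":17.2,"y":-1.9,"z":-5.1,"wx":0.0,"wy":-19.2,"wz":0.0},{"claw":1.0,"x":17.2,"y":-1.9,"z":-5.1,"wx":0.0,"wy":-19.2,"wz":0.0},{"claw":1.0,"x":17.2,"y":-1.9,"z":-5.1,"wx":0.0,"wy":-19.2,"wz":0.0},{"claw":1.0,"x":17.2,"y":-1.9,"z":-5.1,"wx":0.0,"wy":-19.2,"wz":0.0},{"claw":1.0,"x":17.2,"y":-1.9,"z":-5.1,"wx":0.0,"wy":-19.2,"wz":0.0}]'
python3 - <<'E'
from h import *
st=arm.state(); im=arm.grab_frame('wrist'); cv2.imwrite('pics/w2.png',im[:,:,::-1])
import pickle; pickle.dump(st,open('w2.pkl','wb'))
for k,P in dict(slideP=(490,440,9),tinP=(404,250,9),tin=(657,159,90)).items(): print(k,proj('wrist',P,st))
go(640,150,290,0)
E
```

```text
time: 0.95
eef_pos: [430.6, 329.1, 260.0]
orientation: [[1.0, -0.0, 0.008], [-0.008, -0.0, 1.0], [-0.0, -1.0, -0.0]]
contact_force: [-0.5, 0.0, -0.3]
gripper_width: 0.999
slideP [[405.01618264 205.83636192]]
tinP [[254.69978752 140.50493627]]
tin [[180.76964084 359.53249606]]
shift cm [ 21.15  -3.01 -17.84] rot [ 0.01 -0.38 -0.05] t 1.0
```

View pics/w2.png

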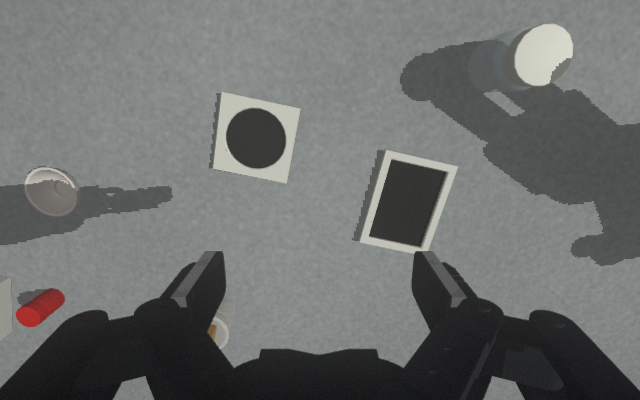

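The picture shows the tin place (256,138), slide place (408,202), dish (50,190), red jar (40,307) and the clear decoy jar (543,55). I'll measure the two places and move to a central view of the stacks.

```bash
cat >> h.py <<'E'
def blobs(im,lo,hi,roi,mina=150):
    """blobs with HSV within lo..hi inside roi (u0,v0,u1,v1)"""
    hsv=cv2.cvtColor(im,cv2.COLOR_RGB2HSV); m=cv2.inRange(hsv,np.array(lo),np.array(hi)); k=np.zeros_like(m); u0,v0,u1,v1=roi; k[v0:v1,u0:u1]=255
    cs,_=cv2.findContours(m&k,cv2.RETR_EXTERNAL,cv2.CHAIN_APPROX_NONE)
    return sorted([c for c in cs if cv2.contourArea(c)>mina],key=cv2.contourArea,reverse=True)
def topo(c,z,name,st):
    """contour -> world xy at height z"""
    o,_=ray(name,(0,0),st); return np.array([hit(name,p,z,st)[:2] for p in c.reshape(-1,2)],np.float32)
def rect(c,z,name,st):
    (x,y),(w,h),a=cv2.minAreaRect(topo(c,z,name,st))
    if w<h: w,h,a=h,w,a+90
    a=(a+90)%180-90; return np.round([x,y,w,h,a],1)
E
python3 - <<'E'
from h import *
import pickle
st=pickle.load(open('w2.pkl','rb')); im=cv2.imread('pics/w2.png')[:,:,::-1].copy()
for c in blobs(im,(0,0,165),(180,60,255),(190,70,470,258)): print('white z9',rect(c,9,'wrist',st))
for c in blobs(im,(0,0,0),(180,255,70),(190,70,470,248)): print('dark z4',rect(c,4,'wrist',st),' z9',rect(c,9,'wrist',st))
E
python3 -c "
from h import *
go(610,0,290,0)"
```

```text
white z9 [489.3 442.2 128.2  94.  -13.3]
white z9 [402.1 250.7  94.1  93.9  77.8]
dark z4 [490.1 442.8 106.5  72.4 -13.3]  z9 [488.4 441.4 105.2  71.5 -13.3]
dark z4 [402.5 250.1  71.2  71.1  -0.5]  z9 [401.9 251.   70.3  70.2  -0.5]
shift cm [ 18.25  -3.01 -32.86] rot [ 0.01 -0.38 -0.05] t 1.0
```

Sizes match (128×94 and 94×94), so the calibration is good.

```bash
python3 -m crank '[{"claw":1.0,"x":18.3,"y":-3.0,"z":-32.9,"wx":0.0,"wy":-0.4,"wz":0.0},{"claw":1.0,"x":18.3,"y":-3.0,"z":-32.9,"wx":0.0,"wy":-0.4,"wz":0.0},{"claw":1.0,"x":18.3,"y":-3.0,"z":-32.9,"wx":0.0,"wy":-0.4,"wz":0.0},{"claw":1.0,"x":18.3,"y":-3.0,"z":-32.9,"wx":0.0,"wy":-0.4,"wz":0.0},{"claw":1.0,"x":18.3,"y":-3.0,"z":-32.9,"wx":0.0,"wy":-0.4,"wz":0.0},{"claw":1.0,"x":18.3,"y":-3.0,"z":-32.9,"wx":0.0,"wy":-0.4,"wz":0.0},{"claw":1.0,"x":18.3,"y":-3.0,"z":-32.9,"wx":0.0,"wy":-0.4,"wz":0.0},{"claw":1.0,"x":18.3,"y":-3.0,"z":-32.9,"wx":0.0,"wy":-0.4,"wz":0.0},{"claw":1.0,"x":18.3,"y":-3.0,"z":-32.9,"wx":0.0,"wy":-0.4,"wz":0.0},{"claw":1.0,"x":18.3,"y":-3.0,"z":-32.9,"wx":0.0,"wy":-0.4,"wz":0.0}]';  python3 - <<'E'
from h import *
st=arm.state(); print(st['time'],st['eef_pos']); im=arm.grab_frame('wrist'); cv2.imwrite('pics/w3.png',im[:,:,::-1])
import pickle; pickle.dump(st,open('w3.pkl','wb'))
E
```

```text
time: 1.83
eef_pos: [613.2, -4.5, 289.9]
orientation: [[1.0, 0.001, 0.002], [-0.002, -0.002, 1.0], [0.001, -1.0, -0.002]]
contact_force: [0.1, -0.1, 0.5]
gripper_width: 1.003
1.8333 [613.19301533  -4.46272939 289.86041876]
```

View pics/w3.png

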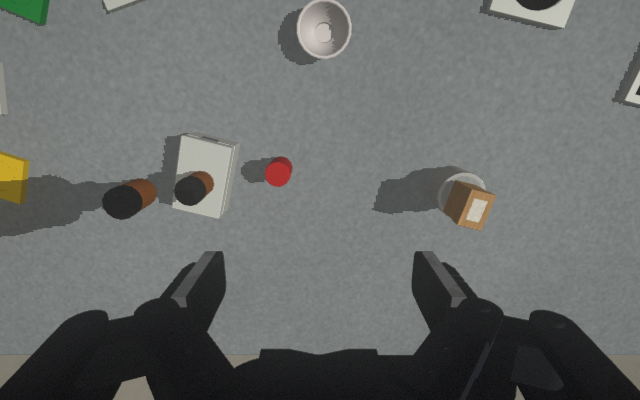

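It shows the slide box (205,175) with the jar cap (190,190), the big brown decoy jar (122,202), the red jar (278,172), the tin (462,192) with the pin box (472,205), and the dish (323,30). Next I'll measure these.

Run:
```python
from h import *
import pickle
st=pickle.load(open('w3.pkl','rb')); im=cv2.imread('pics/w3.png')[:,:,::-1].copy()
def run(t,lo,hi,roi,z):
    for c in blobs(im,lo,hi,roi,60)[:3]: print(t,rect(c,z,'wrist',st), 'meanpx',c.reshape(-1,2).mean(0).round(1), 'circ',np.round(cv2.minEnclosingCircle(topo(c,z,'wrist',st))[1],1))
run('cap',(0,0,0),(180,255,60),(172,168,222,212),92)
run('bigcap',(0,0,0),(180,255,60),(95,170,160,225),70)
run('slidebox',(0,0,150),(180,60,255),(165,125,245,225),46)
run('red',(0,120,60),(10,255,255),(255,150,300,195),40)
run('patch',(0,0,170),(180,60,255),(462,192,500,226),92)
run('brown',(5,80,90),(25,255,255),(435,170,505,240),92)
run('tin',(0,0,150),(180,50,255),(430,165,490,197),46)
cr=np.hstack([cv2.resize(im[155:245,425:505],None,fx=5,fy=5,interpolation=cv2.INTER_CUBIC)[:, :400],cv2.resize(im[125:215,165:245],None,fx=5,fy=5,interpolation=cv2.INTER_CUBIC)])
cv2.imwrite('pics/c3.png',cr[:,:,::-1])
```

```text
cap [ 635.6 -149.2   35.    29.5  -47.8] meanpx [189.5 190.2] circ 17.8
bigcap [ 655.7 -241.3   48.8   39.2  -57.8] meanpx [121.8 201.4] circ 24.7
slidebox [ 632.5 -150.8   97.5   64.7  -14.6] meanpx [203.7 177.8] circ 57.9
red [625.7 -57.   36.2  32.8  -1.5] meanpx [278.3 171.5] circ 19.6
patch [659.1 172.1  25.7  15.9 -14.3] meanpx [476.5 209.5] circ 14.5
brown [654.2 163.5  48.6  47.8 -14.1] meanpx [473.5 203.9] circ 33.3
tin [634.4 180.2  50.4  15.   76.6] meanpx [467.3 178. ] circ 25.2
```

View pics/c3.png

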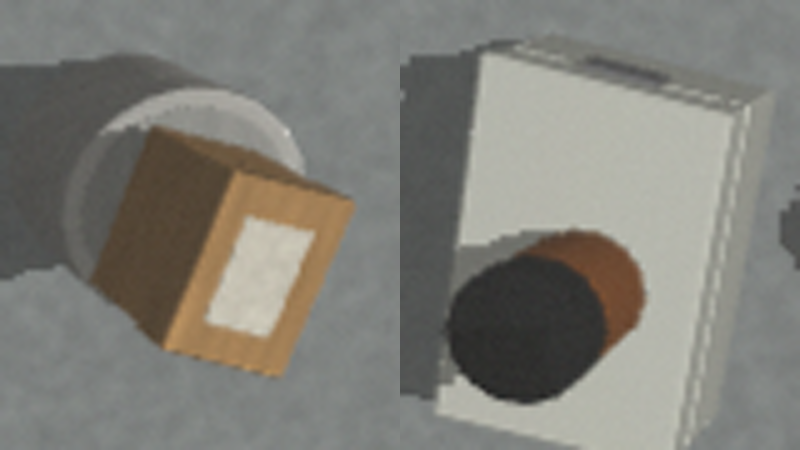

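Run:
```python
from h import *
import pickle
st=pickle.load(open('w3.pkl','rb'))
q=lambda x,y,o,z:hit('wrist',(o[0]+x/5-.4,o[1]+y/5-.4),z,st)[:2]
P=np.array([q(*p,(425,155),92) for p in ((237,168),(355,203),(278,377),(165,348))])
e=np.roll(P,-1,0)-P
print('pin',P.mean(0),np.linalg.norm(e,axis=1),np.degrees(np.arctan2(e[:,1],e[:,0])))
S=np.array([q(*p,(165,125),46) for p in ((83,50),(336,112),(37,415))])
e=np.diff(S[[1,0,2]],axis=0); print('slide',S[1:].mean(0),np.linalg.norm(e,axis=1),np.degrees(np.arctan2(e[:,1],e[:,0])))
print('jar',q(127,328,(165,125),92))
# tin top circle pts at z46: outer rim
T=np.array([q(*p,(425,155),46) for p in ((66,200),(75,250),(105,128),(195,88),(260,100),(300,150))])
A=np.c_[2*T,np.ones(len(T))]; s=np.linalg.lstsq(A,(T**2).sum(1),rcond=None)[0]; print('tin',s[:2],np.sqrt(s[2]+s[0]**2+s[1]**2))
```

```text
pin [658.80659937 172.02379863] [28.52968148 43.27735559 27.8318208  44.05390602] [  73.46285336  -14.75444076 -104.993854    166.13557798]
slide [ 633.08231546 -152.4189395 ] [61.26007984 95.34181292] [-104.09945193  -14.30435747]
jar [ 635.50980869 -148.67852494]
tin [655.42332638 175.01367461] 29.945628396390777
```

```bash
python3 -c "
from h import *
go(658,172,170,-14.3)"
```

```text
shift cm [ 4.58 11.96 17.43] rot [ 3.000e-02  1.424e+01 -1.000e-02] t 1.88
```

```bash
python3 -m crank '[{"claw":1.0,"x":4.6,"y":12.0,"z":17.4,"wx":0.0,"wy":14.2,"wz":0.0},{"claw":1.0,"x":4.6,"y":12.0,"z":17.4,"wx":0.0,"wy":14.2,"wz":0.0},{"claw":1.0,"x":4.6,"y":12.0,"z":17.4,"wx":0.0,"wy":14.2,"wz":0.0},{"claw":1.0,"x":4.6,"y":12.0,"z":17.4,"wx":0.0,"wy":14.2,"wz":0.0},{"claw":1.0,"x":4.6,"y":12.0,"z":17.4,"wx":0.0,"wy":14.2,"wz":0.0},{"claw":1.0,"x":4.6,"y":12.0,"z":17.4,"wx":0.0,"wy":14.2,"wz":0.0},{"claw":1.0,"x":4.6,"y":12.0,"z":17.4,"wx":0.0,"wy":14.2,"wz":0.0},{"claw":1.0,"x":4.6,"y":12.0,"z":17.4,"wx":0.0,"wy":14.2,"wz":0.0},{"claw":1.0,"x":4.6,"y":12.0,"z":17.4,"wx":0.0,"wy":14.2,"wz":0.0}]';  python3 - <<'E'
from h import *
st=arm.state(); print(st['time'],st['eef_pos'],st['joint_velocities']); im=arm.grab_frame('wrist'); cv2.imwrite('pics/w4.png',im[:,:,::-1])
import pickle; pickle.dump(st,open('w4.pkl','wb'))
print(proj('wrist',(658,172,92),st))
def run(t,lo,hi,roi,z):
    for c in blobs(im,lo,hi,roi,60)[:3]: print(t,rect(c,z,'wrist',st), 'meanpx',c.reshape(-1,2).mean(0).round(1))
run('patch',(0,0,170),(180,60,255),(230,120,410,290),92)
run('brown',(5,80,120),(25,255,255),(200,100,430,290),92)
E
```

```text
time: 2.63
eef_pos: [656.5, 174.1, 171.5]
orientation: [[0.97, 0.001, 0.243], [-0.243, -0.0, 0.97], [0.001, -1.0, 0.0]]
contact_force: [-0.4, -0.3, 0.7]
gripper_width: 0.999
2.6333 [656.49096388 174.11990296 171.50957903] [-1.22282959 -0.50427503  0.29171218 -0.10542641  0.03446429 -0.12635704]
[[317.9430247  207.21223121]]
patch [659.3 172.1  25.9  15.4 -14.7] meanpx [318.1 208.5]
brown [658.8 172.   42.9  29.3 -14. ] meanpx [318.3 207.4]
```

View pics/w4.png

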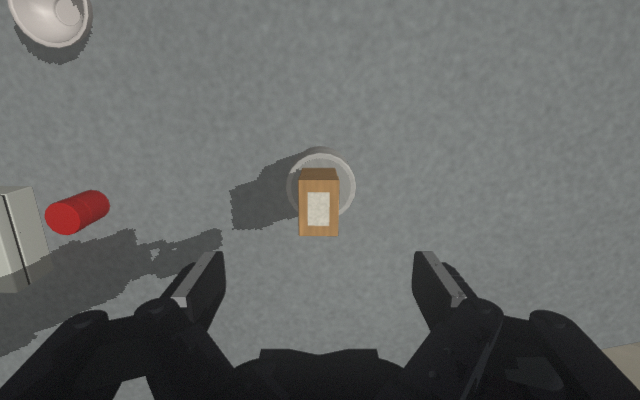

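Pin box confirmed: lid centre at px (318,207), or world (658.8, 172.0), yaw −14, aligned with the jaws.

```bash
python3 -c "
from h import *
go(658.8,172,56,-14.3)"
```

```text
shift cm [ 0.21 11.58 -0.12] rot [-0.03  0.16  0.09] t 2.68
```

```bash
python3 -m crank '[{"claw":0.7,"x":0.2,"y":4.0,"z":-0.1,"wx":0.0,"wy":0.0,"wz":0.0},{"claw":0.7,"x":0.2,"y":7.5,"z":-0.1,"wx":0.0,"wy":0.0,"wz":0.0},{"claw":0.7,"x":0.2,"y":10.0,"z":-0.1,"wx":0.0,"wy":0.0,"wz":0.0},{"claw":0.7,"x":0.2,"y":11.5,"z":-0.1,"wx":0.0,"wy":0.0,"wz":0.0},{"claw":0.7,"x":0.2,"y":11.5,"z":-0.1,"wx":0.0,"wy":0.0,"wz":0.0},{"claw":0.5,"x":0.2,"y":11.5,"z":-0.1,"wx":0.0,"wy":0.0,"wz":0.0},{"claw":0.3,"x":0.2,"y":11.5,"z":-0.1,"wx":0.0,"wy":0.0,"wz":0.0},{"claw":0.1,"x":0.2,"y":11.5,"z":-0.1,"wx":0.0,"wy":0.0,"wz":0.0},{"claw":0.0,"x":0.2,"y":11.5,"z":-0.1,"wx":0.0,"wy":0.0,"wz":0.0},{"claw":0.0,"x":0.2,"y":11.5,"z":-0.1,"wx":0.0,"wy":0.0,"wz":0.0}]'; python3 -m crank '[{"claw":0.0,"x":0.0,"y":0.0,"z":0.0,"wx":0.0,"wy":0.0,"wz":0.0},{"claw":0.0,"x":0.0,"y":0.0,"z":0.0,"wx":0.0,"wy":0.0,"wz":0.0},{"claw":0.0,"x":0.0,"y":0.0,"z":0.0,"wx":0.0,"wy":0.0,"wz":0.0}]'; python3 -c "
from h import *
go(380,-200,230,-14.3)"
```

```text
time: 3.52
eef_pos: [660.0, 172.6, 57.8]
orientation: [[0.97, 0.004, 0.244], [-0.244, 0.0, 0.97], [0.004, -1.0, 0.001]]
contact_force: [-0.5, -1.2, 7.1]
gripper_width: 0.343
time: 3.77
eef_pos: [660.0, 172.6, 57.8]
orientation: [[0.97, 0.004, 0.244], [-0.244, 0.0, 0.97], [0.004, -1.0, 0.001]]
contact_force: [-0.2, -0.5, 7.0]
gripper_width: 0.34
shift cm [-17.99 -17.33 -42.95] rot [-0.06  0.17  0.22] t 3.77
```

```bash
python3 -m crank '[{"claw":0.0,"x":0.0,"y":-1.5,"z":0.0,"wx":0.0,"wy":0.0,"wz":0.0},{"claw":0.0,"x":0.0,"y":-5.0,"z":0.0,"wx":0.0,"wy":0.0,"wz":0.0},{"claw":0.0,"x":-1.0,"y":-9.0,"z":-1.0,"wx":0.0,"wy":0.0,"wz":0.0},{"claw":0.0,"x":-2.0,"y":-12.0,"z":-4.0,"wx":0.0,"wy":0.0,"wz":0.0},{"claw":0.0,"x":-4.0,"y":-14.0,"z":-7.5,"wx":0.0,"wy":0.0,"wz":0.0},{"claw":0.0,"x":-5.5,"y":-15.0,"z":-11.0,"wx":0.0,"wy":0.0,"wz":0.0},{"claw":0.0,"x":-7.0,"y":-16.0,"z":-14.5,"wx":0.0,"wy":0.0,"wz":0.0},{"claw":0.0,"x":-8.5,"y":-17.3,"z":-18.0,"wx":0.0,"wy":0.0,"wz":0.0},{"claw":0.0,"x":-10.0,"y":-17.3,"z":-21.5,"wx":0.0,"wy":0.0,"wz":0.0},{"claw":0.0,"x":-11.5,"y":-17.3,"z":-25.0,"wx":0.0,"wy":0.0,"wz":0.0}]'; python3 -m crank '[{"claw":0.0,"x":-1.5,"y":0.0,"z":-3.5,"wx":0.0,"wy":0.0,"wz":0.0},{"claw":0.0,"x":-3.0,"y":0.0,"z":-7.0,"wx":0.0,"wy":0.0,"wz":0.0},{"claw":0.0,"x":-4.5,"y":0.0,"z":-10.5,"wx":0.0,"wy":0.0,"wz":0.0},{"claw":0.0,"x":-5.8,"y":0.0,"z":-14.0,"wx":0.0,"wy":0.0,"wz":0.0},{"claw":0.0,"x":-6.3,"y":0.0,"z":-16.5,"wx":0.0,"wy":0.0,"wz":0.0},{"claw":0.0,"x":-6.5,"y":0.0,"z":-18.0,"wx":0.0,"wy":0.0,"wz":0.0},{"claw":0.0,"x":-6.5,"y":0.0,"z":-18.0,"wx":0.0,"wy":0.0,"wz":0.0},{"claw":0.0,"x":-6.5,"y":0.0,"z":-18.0,"wx":0.0,"wy":0.0,"wz":0.0}]'
python3 - <<'E'
from h import *
st=arm.state(); im=arm.grab_frame('wrist'); cv2.imwrite('pics/w5.png',im[:,:,::-1])
import pickle; pickle.dump(st,open('w5.pkl','wb'))
print(proj('wrist',[(395,-239,9),(520,-439,9)],st))
for c in blobs(im,(0,0,165),(180,60,255),(0,0,640,380),400): print('white z9',rect(c,9,'wrist',st),c.reshape(-1,2).mean(0).round(1))
for c in blobs(im,(0,0,0),(180,255,70),(0,0,640,300),200): print('dark z4',rect(c,4,'wrist',st),c.reshape(-1,2).mean(0).round(1))
E
```

```text
time: 4.6
eef_pos: [485.4, -43.0, 230.3]
orientation: [[0.97, 0.004, 0.244], [-0.244, -0.001, 0.97], [0.004, -1.0, -0.0]]
contact_force: [1.8, -0.5, -0.5]
gripper_width: 0.34
time: 5.27
eef_pos: [379.0, -201.1, 229.2]
orientation: [[0.969, 0.001, 0.246], [-0.246, -0.001, 0.969], [0.002, -1.0, -0.0]]
contact_force: [0.0, 0.3, 0.0]
gripper_width: 0.344
[[291.84805923 186.52674342]
 [172.73207215 309.6838958 ]]
white z9 [470.8  10.4  66.1  64.6  -2.8] [511.3 195.8]
white z9 [ 393.4 -235.8   76.1   63.1   17.2] [293.8 180.8]
white z9 [ 519.2 -238.3   53.    27.7   75.8] [316.7 274.4]
white z9 [ 362.8 -544.8  135.2   10.5  -79.5] [ 45.5 220.4]
dark z4 [ 487.9 -365.3  162.1   72.3   75.8] [235.2 286. ]
dark z4 [ 550.2 -119.5  146.2   72.2   75.8] [396.4 284.9]
dark z4 [ 393.7 -236.5   54.5   40.2   17.2] [293.9 183.1]
```

View pics/w5.png

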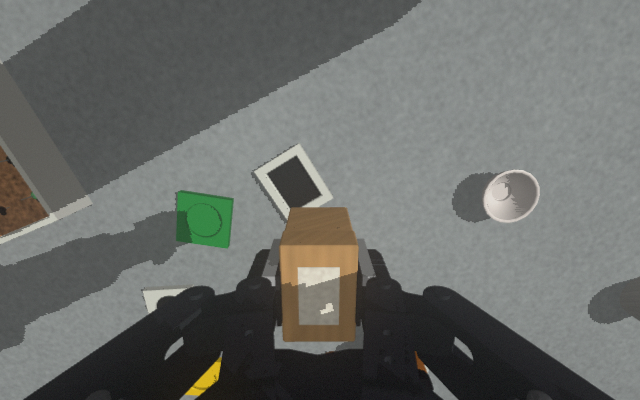

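The pin box is held squarely. The pin place is at px (294,182), so (393.6,−236.2) with yaw 17.2, and its sizes match.

```bash
python3 -c "
from h import *
go(394.6,-236,50,17.2)"
```

```text
shift cm [ 2.35 17.9  -3.08] rot [ 2.000e-02 -3.136e+01  6.000e-02] t 5.32
```

```bash
python3 -m crank '[{"claw":0.0,"x":1.0,"y":3.0,"z":-1.5,"wx":0.0,"wy":-7.0,"wz":0.0},{"claw":0.0,"x":2.35,"y":6.5,"z":-3.1,"wx":0.0,"wy":-14.0,"wz":0.0},{"claw":0.0,"x":2.35,"y":10.0,"z":-3.1,"wx":0.0,"wy":-21.0,"wz":0.0},{"claw":0.0,"x":2.35,"y":13.5,"z":-3.1,"wx":0.0,"wy":-28.0,"wz":0.0},{"claw":0.0,"x":2.35,"y":16.5,"z":-3.1,"wx":0.0,"wy":-31.4,"wz":0.0},{"claw":0.0,"x":2.35,"y":17.9,"z":-3.1,"wx":0.0,"wy":-31.4,"wz":0.0},{"claw":0.0,"x":2.35,"y":17.9,"z":-3.1,"wx":0.0,"wy":-31.4,"wz":0.0},{"claw":0.0,"x":2.35,"y":17.9,"z":-3.1,"wx":0.0,"wy":-31.4,"wz":0.0}]'
python3 - <<'E'
from h import *
go(394.6,-236,16.3,17.2)
for n in ('scene','side'):
    im=arm.grab_frame(n); u,v=proj(n,(394,-236,20))[0].astype(int); cv2.imwrite(f'pics/{n}5.png',cv2.resize(im[v-45:v+45,u-50:u+50],None,fx=4,fy=4,interpolation=cv2.INTER_CUBIC)[:,:,::-1])
cv2.imwrite('pics/both5.png',np.hstack([cv2.imread('pics/scene5.png'),cv2.imread('pics/side5.png')]))
E
```

```text
time: 5.98
eef_pos: [394.4, -235.2, 49.3]
orientation: [[0.955, -0.001, -0.298], [0.298, 0.001, 0.955], [-0.001, -1.0, 0.001]]
contact_force: [0.5, 0.4, 0.1]
gripper_width: 0.341
shift cm [-0.    3.3  -0.09] rot [-0.07  0.14 -0.03] t 5.98
```

View pics/both5.png

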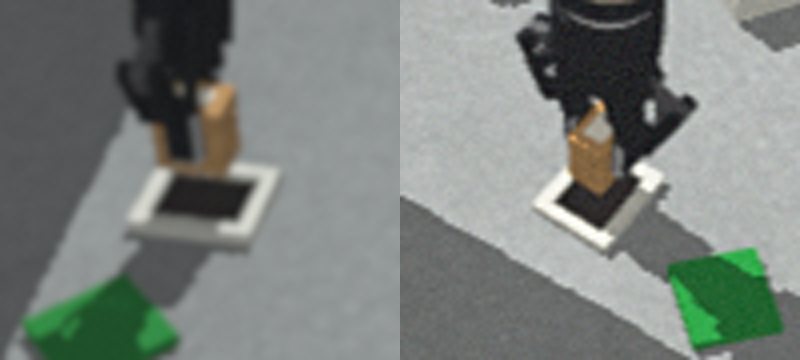

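The box hangs upright and square over the pin recess. Next I lower it, release and rise.

```bash
python3 -m crank '[{"claw":0.0,"x":0.0,"y":1.5,"z":-0.1,"wx":0.0,"wy":0.0,"wz":0.0},{"claw":0.0,"x":0.0,"y":2.5,"z":-0.1,"wx":0.0,"wy":0.0,"wz":0.0},{"claw":0.0,"x":0.0,"y":3.1,"z":-0.1,"wx":0.0,"wy":0.0,"wz":0.0},{"claw":0.0,"x":0.0,"y":3.3,"z":-0.1,"wx":0.0,"wy":0.0,"wz":0.0},{"claw":0.0,"x":0.0,"y":3.3,"z":-0.1,"wx":0.0,"wy":0.0,"wz":0.0},{"claw":0.0,"x":0.0,"y":3.3,"z":-0.1,"wx":0.0,"wy":0.0,"wz":0.0}]'; python3 -m crank '[{"claw":0.4,"x":0.0,"y":0.0,"z":0.0,"wx":0.0,"wy":0.0,"wz":0.0},{"claw":0.5,"x":0.0,"y":0.0,"z":0.0,"wx":0.0,"wy":0.0,"wz":0.0},{"claw":0.7,"x":0.0,"y":0.0,"z":0.0,"wx":0.0,"wy":0.0,"wz":0.0},{"claw":0.7,"x":0.0,"y":0.0,"z":0.0,"wx":0.0,"wy":0.0,"wz":0.0},{"claw":0.7,"x":0.0,"y":-2.0,"z":0.0,"wx":0.0,"wy":0.0,"wz":0.0},{"claw":0.7,"x":0.0,"y":-6.0,"z":0.0,"wx":0.0,"wy":0.0,"wz":0.0},{"claw":0.9,"x":0.0,"y":-10.0,"z":0.0,"wx":0.0,"wy":0.0,"wz":0.0},{"claw":1.0,"x":0.0,"y":-14.0,"z":0.0,"wx":0.0,"wy":0.0,"wz":0.0},{"claw":1.0,"x":0.0,"y":-18.0,"z":0.0,"wx":0.0,"wy":0.0,"wz":0.0}]';python3 - <<'E'
from h import *
st=arm.state(); im=arm.grab_frame('wrist'); cv2.imwrite('pics/w6.png',im[:,:,::-1])
print(proj('wrist',(393.6,-236,50),st))
for c in blobs(im,(5,80,120),(25,255,255),(200,100,430,290),100): print('brown z50',rect(c,50,'wrist',st))
go(633,-149,215,-14.3)
E
```

```text
time: 6.58
eef_pos: [394.9, -237.5, 17.0]
orientation: [[0.955, 0.001, -0.297], [0.297, -0.001, 0.955], [0.001, -1.0, -0.001]]
contact_force: [0.3, 1.1, -0.1]
gripper_width: 0.342
time: 7.33
eef_pos: [394.0, -236.9, 198.4]
orientation: [[0.955, 0.0, -0.297], [0.297, -0.0, 0.955], [0.0, -1.0, -0.0]]
contact_force: [0.8, -0.5, -1.4]
gripper_width: 0.999
[[320.38387886 182.01682392]]
brown z50 [ 393.8 -238.6   42.7   29.4   17.3]
shift cm [25.23 -0.83  1.58] rot [ 0.37 31.59  0.41] t 7.38
```

Pin box is seated: its lid measures 42.7×29.4 mm at z=50, 2–3 mm off centre. Now the jar.

```bash
python3 -m crank '[{"claw":1.0,"x":4.0,"y":-0.8,"z":0.3,"wx":0.0,"wy":6.0,"wz":0.0},{"claw":1.0,"x":8.0,"y":-0.8,"z":0.6,"wx":0.0,"wy":12.0,"wz":0.0},{"claw":1.0,"x":12.0,"y":-0.8,"z":0.9,"wx":0.0,"wy":18.0,"wz":0.0},{"claw":1.0,"x":16.0,"y":-0.8,"z":1.2,"wx":0.0,"wy":24.0,"wz":0.0},{"claw":1.0,"x":20.0,"y":-0.8,"z":1.5,"wx":0.3,"wy":30.0,"wz":0.3},{"claw":1.0,"x":23.5,"y":-0.8,"z":1.6,"wx":0.3,"wy":31.6,"wz":0.3},{"claw":1.0,"x":25.2,"y":-0.8,"z":1.6,"wx":0.3,"wy":31.6,"wz":0.3},{"claw":1.0,"x":25.2,"y":-0.8,"z":1.6,"wx":0.3,"wy":31.6,"wz":0.3},{"claw":1.0,"x":25.2,"y":-0.8,"z":1.6,"wx":0.3,"wy":31.6,"wz":0.3}]';python3 - <<'E'
from h import *
st=arm.state(); print(st['eef_pos'],st['orientation']); im=arm.grab_frame('wrist'); cv2.imwrite('pics/w7.png',im[:,:,::-1])
print(proj('wrist',[(635.5,-148.7,92),(633,-152.4,46),(656,-241,70)],st))
for c in blobs(im,(0,0,0),(180,255,50),(60,80,400,245),100): print('cap z92',rect(c,92,'wrist',st),c.reshape(-1,2).mean(0))
for c in blobs(im,(0,0,140),(180,60,255),(200,80,420,250),300): print('box z46',rect(c,46,'wrist',st))
E
```

```text
time: 8.13
eef_pos: [630.5, -146.5, 203.4]
orientation: [[0.969, -0.007, 0.246], [-0.246, 0.005, 0.969], [-0.008, -1.0, 0.004]]
contact_force: [-0.5, 0.9, -0.4]
gripper_width: 0.998
[ 630.51510631 -146.5148288   203.40853275] [[ 0.96924483 -0.00650047  0.2460126 ]
 [-0.245981    0.00529364  0.9692602 ]
 [-0.00760295 -0.99996486  0.00353184]]
[[318.51101896 199.7033045 ]
 [314.0208246  184.22849801]
 [228.46628601 236.22902037]]
cap z92 [ 641.7 -235.1   37.8   25.9   75.7] [223.9122807  232.92982456]
box z46 [ 633.3 -153.    95.2   61.1  -14.5]
```

View pics/w7.png

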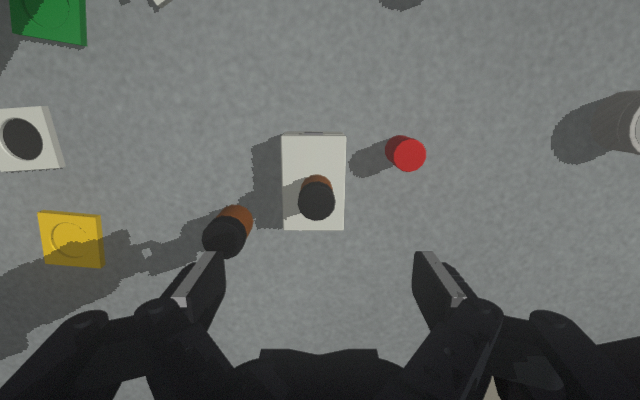

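The small jar cap is at (316,201), the slide box at (313,183), the big jar at (223,235), and the jar place shows at the left (22,139).

Run:
```python
from h import *
import numpy as np
st=arm.state(); im=cv2.imread('pics/w7.png')[:,:,::-1].copy()
j=hit('wrist',(316.5,201),92,st); print(j, hit('wrist',(405,154),45,st),hit('wrist',(223,237),70,st))
for c in blobs(im,(0,0,0),(180,255,75),(288,165,345,225),100): print('cap',rect(c,92,'wrist',st),cv2.minEnclosingCircle(c))
for c in blobs(im,(0,0,0),(180,255,75),(0,100,55,170),100): print('recess',rect(c,4,'wrist',st))
for c in blobs(im,(0,0,150),(180,60,255),(0,100,75,180),100): print('plate',rect(c,9,'wrist',st))
go(j[0],j[1],57,-14.3)
```

```text
[ 635.56072708 -151.05654426   92.        ] [625.32698073 -61.68954173  45.        ] [ 654.7907997  -246.80051567   70.        ]
cap [ 634.9 -151.3   33.3   30.2  -14.4] ((315.4697570800781, 200.39712524414062), 19.715856552124023)
recess [ 518.1 -443.7   40.5   40.4   37.5]
plate [ 518.2 -441.4   64.6   64.    79.5]
shift cm [ 0.77 14.67 -0.31] rot [-0.2   0.01 -0.44] t 8.18
```

```bash
python3 -m crank '[{"claw":0.75,"x":0.4,"y":4.0,"z":-0.2,"wx":-0.2,"wy":0.0,"wz":-0.4},{"claw":0.75,"x":0.7,"y":8.0,"z":-0.3,"wx":-0.2,"wy":0.0,"wz":-0.4},{"claw":0.75,"x":0.7,"y":11.5,"z":-0.3,"wx":-0.2,"wy":0.0,"wz":-0.4},{"claw":0.75,"x":0.7,"y":13.5,"z":-0.3,"wx":-0.2,"wy":0.0,"wz":-0.4},{"claw":0.75,"x":0.7,"y":14.5,"z":-0.3,"wx":-0.2,"wy":0.0,"wz":-0.4},{"claw":0.75,"x":0.7,"y":14.5,"z":-0.3,"wx":-0.2,"wy":0.0,"wz":-0.4},{"claw":0.5,"x":0.7,"y":14.5,"z":-0.3,"wx":-0.2,"wy":0.0,"wz":-0.4},{"claw":0.3,"x":0.7,"y":14.5,"z":-0.3,"wx":-0.2,"wy":0.0,"wz":-0.4},{"claw":0.1,"x":0.7,"y":14.5,"z":-0.3,"wx":-0.2,"wy":0.0,"wz":-0.4},{"claw":0.0,"x":0.7,"y":14.5,"z":-0.3,"wx":-0.2,"wy":0.0,"wz":-0.4}]'; python3 -m crank '[{"claw":0.0,"x":0.0,"y":0.0,"z":0.0,"wx":0.0,"wy":0.0,"wz":0.0},{"claw":0.0,"x":0.0,"y":0.0,"z":0.0,"wx":0.0,"wy":0.0,"wz":0.0},{"claw":0.0,"x":0.0,"y":0.0,"z":0.0,"wx":0.0,"wy":0.0,"wz":0.0}]'; python3 -c "
from h import *
go(500,-400,200,-14.3)"
```

```text
time: 9.02
eef_pos: [637.0, -151.6, 61.7]
orientation: [[0.969, 0.004, 0.247], [-0.247, -0.002, 0.969], [0.004, -1.0, -0.0]]
contact_force: [-0.5, -0.4, 6.6]
gripper_width: 0.358
time: 9.27
eef_pos: [637.0, -151.6, 61.7]
orientation: [[0.969, 0.004, 0.247], [-0.247, -0.002, 0.969], [0.004, -1.0, -0.001]]
contact_force: [-1.4, -1.1, 7.1]
gripper_width: 0.354
shift cm [ -7.07 -13.84 -27.46] rot [ 0.03 -0.02  0.25] t 9.27
```

```bash
python3 -m crank '[{"claw":0.0,"x":0.0,"y":-1.5,"z":0.0,"wx":0.0,"wy":0.0,"wz":0.0},{"claw":0.0,"x":0.0,"y":-5.0,"z":0.0,"wx":0.0,"wy":0.0,"wz":0.0},{"claw":0.0,"x":-1.0,"y":-9.0,"z":-0.5,"wx":0.0,"wy":0.0,"wz":0.0},{"claw":0.0,"x":-2.0,"y":-12.0,"z":-3.0,"wx":0.0,"wy":0.0,"wz":0.0},{"claw":0.0,"x":-3.0,"y":-13.8,"z":-6.5,"wx":0.0,"wy":0.0,"wz":0.0},{"claw":0.0,"x":-4.0,"y":-13.8,"z":-10.0,"wx":0.0,"wy":0.0,"wz":0.0},{"claw":0.0,"x":-5.0,"y":-13.8,"z":-13.5,"wx":0.0,"wy":0.0,"wz":0.0},{"claw":0.0,"x":-6.0,"y":-13.8,"z":-17.0,"wx":0.0,"wy":0.0,"wz":0.0},{"claw":0.0,"x":-7.0,"y":-13.8,"z":-20.5,"wx":0.0,"wy":0.0,"wz":0.0},{"claw":0.0,"x":-7.0,"y":-13.8,"z":-24.0,"wx":0.0,"wy":0.0,"wz":0.0}]'; python3 -m crank '[{"claw":0.0,"x":0.0,"y":0.0,"z":-2.0,"wx":0.0,"wy":0.0,"wz":0.0},{"claw":0.0,"x":0.0,"y":0.0,"z":-3.0,"wx":0.0,"wy":0.0,"wz":0.0},{"claw":0.0,"x":0.0,"y":0.0,"z":-3.5,"wx":0.0,"wy":0.0,"wz":0.0},{"claw":0.0,"x":0.0,"y":0.0,"z":-3.5,"wx":0.0,"wy":0.0,"wz":0.0},{"claw":0.0,"x":0.0,"y":0.0,"z":-3.5,"wx":0.0,"wy":0.0,"wz":0.0}]'
python3 - <<'E'
from h import *
st=arm.state(); im=arm.grab_frame('wrist'); cv2.imwrite('pics/w8.png',im[:,:,::-1])
print(proj('wrist',[(518,-442,9)],st))
for c in blobs(im,(0,0,165),(180,60,255),(0,0,640,380),400): print('white z9',rect(c,9,'wrist',st),c.reshape(-1,2).mean(0).round(1))
for c in blobs(im,(0,0,0),(180,255,70),(150,100,420,205),200): print('dark z4',rect(c,4,'wrist',st),c.reshape(-1,2).mean(0).round(1))
E
```

```text
time: 10.1
eef_pos: [506.6, -367.5, 198.9]
orientation: [[0.969, 0.001, 0.247], [-0.247, -0.001, 0.969], [0.002, -1.0, -0.001]]
contact_force: [0.7, -1.2, -0.3]
gripper_width: 0.359
time: 10.52
eef_pos: [500.1, -399.2, 197.5]
orientation: [[0.969, 0.001, 0.247], [-0.247, 0.0, 0.969], [0.001, -1.0, 0.0]]
contact_force: [0.6, 0.8, -0.5]
gripper_width: 0.358
[[285.47346849 197.0725616 ]]
white z9 [ 664.6 -124.2  118.1   71.6  -14.8] [588.7 246.7]
white z9 [ 520.2 -440.7   65.6   64.7  -10.5] [286.5 196.6]
white z9 [ 537.6 -225.7   83.2   62.5  -34.9] [494.5 157.6]
white z9 [ 424.7 -226.6   63.4   20.4  -79.1] [473.6  53.6]
white z9 [ 389.3 -218.4   29.2   18.3   17.8] [479.9  12.5]
dark z4 [ 514.4 -439.5   41.1   27.4   75.7] [286.7 194.3]
```

View pics/w8.png

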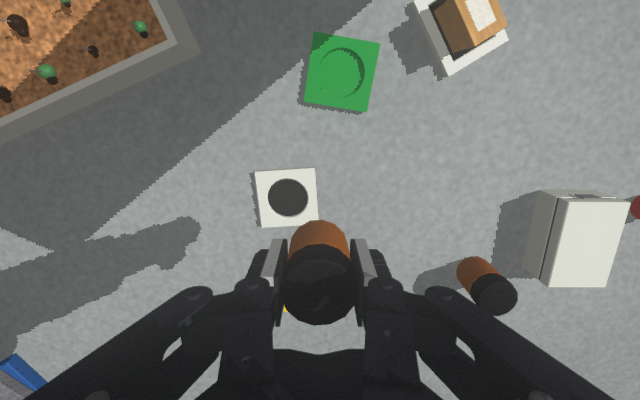

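The jar is held upright, and the jar place is at (287,197), i.e. (519.8,−440.8). The pin box sits in its recess at upper right.

Run:
```python
from h import *
st=arm.state(); im=cv2.imread('pics/w8.png')[:,:,::-1].copy()
for c in blobs(im,(0,0,0),(180,255,70),(262,172,315,219),200): print('dark z4',rect(c,4,'wrist',st))
go(521.6,-441.3,20,-14.3)
```

```text
dark z4 [ 520.8 -440.7   41.    40.5   75.1]
shift cm [ 3.11 17.74 -3.6 ] rot [-0.02  0.06  0.04] t 10.57
```

```bash
python3 -m crank '[{"claw":0.0,"x":1.5,"y":2.0,"z":-2.0,"wx":0.0,"wy":0.0,"wz":0.0},{"claw":0.0,"x":3.1,"y":5.0,"z":-3.6,"wx":0.0,"wy":0.0,"wz":0.0},{"claw":0.0,"x":3.1,"y":9.0,"z":-3.6,"wx":0.0,"wy":0.0,"wz":0.0},{"claw":0.0,"x":3.1,"y":12.5,"z":-3.6,"wx":0.0,"wy":0.0,"wz":0.0},{"claw":0.0,"x":3.1,"y":15.0,"z":-3.6,"wx":0.0,"wy":0.0,"wz":0.0},{"claw":0.0,"x":3.1,"y":15.0,"z":-3.6,"wx":0.0,"wy":0.0,"wz":0.0},{"claw":0.0,"x":3.1,"y":15.0,"z":-3.6,"wx":0.0,"wy":0.0,"wz":0.0}]'; python3 -c "
from h import *
go(521.8,-441.3,20,-14.3)"
```

```text
time: 11.15
eef_pos: [520.9, -440.9, 46.7]
orientation: [[0.969, -0.001, 0.246], [-0.246, 0.002, 0.969], [-0.002, -1.0, 0.002]]
contact_force: [1.6, -0.3, 0.2]
gripper_width: 0.358
shift cm [ 0.1   2.67 -0.02] rot [-0.09  0.07 -0.09] t 11.15
```

```bash
python3 -m crank '[{"claw":0.0,"x":0.1,"y":1.2,"z":0.0,"wx":0.0,"wy":0.0,"wz":0.0},{"claw":0.0,"x":0.1,"y":2.0,"z":0.0,"wx":0.0,"wy":0.0,"wz":0.0},{"claw":0.0,"x":0.1,"y":2.5,"z":0.0,"wx":0.0,"wy":0.0,"wz":0.0},{"claw":0.0,"x":0.1,"y":2.7,"z":0.0,"wx":0.0,"wy":0.0,"wz":0.0},{"claw":0.0,"x":0.1,"y":2.7,"z":0.0,"wx":0.0,"wy":0.0,"wz":0.0},{"claw":0.0,"x":0.1,"y":2.7,"z":0.0,"wx":0.0,"wy":0.0,"wz":0.0}]'; python3 -m crank '[{"claw":0.4,"x":0.0,"y":0.0,"z":0.0,"wx":0.0,"wy":0.0,"wz":0.0},{"claw":0.5,"x":0.0,"y":0.0,"z":0.0,"wx":0.0,"wy":0.0,"wz":0.0},{"claw":0.7,"x":0.0,"y":0.0,"z":0.0,"wx":0.0,"wy":0.0,"wz":0.0},{"claw":0.7,"x":0.0,"y":0.0,"z":0.0,"wx":0.0,"wy":0.0,"wz":0.0},{"claw":0.7,"x":0.0,"y":-2.0,"z":0.0,"wx":0.0,"wy":0.0,"wz":0.0},{"claw":0.7,"x":0.0,"y":-6.0,"z":0.0,"wx":0.0,"wy":0.0,"wz":0.0},{"claw":0.9,"x":0.0,"y":-10.0,"z":0.0,"wx":0.0,"wy":0.0,"wz":0.0},{"claw":1.0,"x":0.0,"y":-14.0,"z":0.0,"wx":0.0,"wy":0.0,"wz":0.0},{"claw":1.0,"x":0.0,"y":-18.0,"z":0.0,"wx":0.0,"wy":0.0,"wz":0.0}]';python3 - <<'E'
from h import *
st=arm.state(); im=arm.grab_frame('wrist'); cv2.imwrite('pics/w9.png',im[:,:,::-1])
u,v=proj('wrist',(519.8,-440.8,50),st)[0].astype(int)
for c in blobs(im,(0,0,0),(180,255,60),(u-40,v-40,u+40,v+40),100): print('cap z50',rect(c,50,'wrist',st))
for c in blobs(im,(0,0,165),(180,60,255),(u-60,v-60,u+60,v+60),200): print('plate',rect(c,9,'wrist',st))
cv2.imwrite('pics/c9.png',cv2.resize(im[v-60:v+60,u-60:u+60],None,fx=4,fy=4)[:,:,::-1])
go(633.2,-153,180,-14.4)
E
```

```text
time: 11.65
eef_pos: [522.0, -443.1, 20.6]
orientation: [[0.969, 0.001, 0.247], [-0.247, -0.0, 0.969], [0.001, -1.0, -0.0]]
contact_force: [0.3, -0.8, -0.8]
gripper_width: 0.354
time: 12.4
eef_pos: [521.5, -442.7, 202.4]
orientation: [[0.969, 0.001, 0.247], [-0.247, -0.0, 0.969], [0.001, -1.0, -0.0]]
contact_force: [0.8, -1.2, 0.8]
gripper_width: 1.002
cap z50 [ 515.4 -440.    44.7   35.9  -15.2]
plate [ 519.8 -440.4   64.2   63.7  -10.1]
shift cm [ 3.34  2.99 31.02] rot [0.35 0.09 0.59] t 12.45
```

View pics/c9.png

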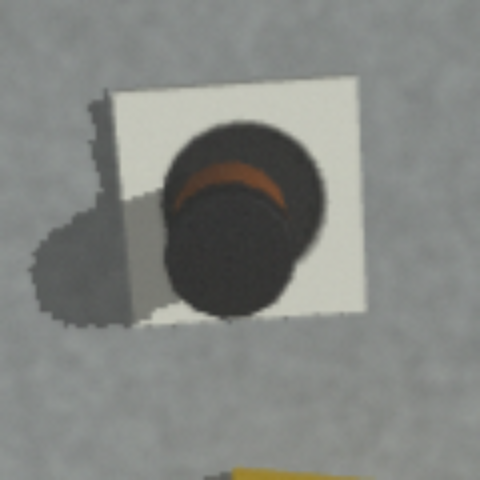

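The jar stands upright inside its recess, about 3 mm off centre. Next the slide box.

```bash
python3 -m crank '[{"claw":1.0,"x":0.4,"y":0.0,"z":4.0,"wx":0.0,"wy":0.0,"wz":0.0},{"claw":1.0,"x":0.9,"y":0.0,"z":8.0,"wx":0.0,"wy":0.0,"wz":0.0},{"claw":1.0,"x":1.3,"y":0.0,"z":12.0,"wx":0.0,"wy":0.0,"wz":0.0},{"claw":1.0,"x":1.7,"y":0.0,"z":16.0,"wx":0.0,"wy":0.0,"wz":0.0},{"claw":1.0,"x":2.1,"y":0.5,"z":20.0,"wx":0.0,"wy":0.0,"wz":0.0},{"claw":1.0,"x":2.6,"y":1.0,"z":24.0,"wx":0.0,"wy":0.0,"wz":0.0},{"claw":1.0,"x":3.0,"y":2.0,"z":28.0,"wx":0.3,"wy":0.0,"wz":0.6},{"claw":1.0,"x":3.3,"y":3.0,"z":30.5,"wx":0.3,"wy":0.0,"wz":0.6},{"claw":1.0,"x":3.3,"y":3.0,"z":31.0,"wx":0.3,"wy":0.0,"wz":0.6},{"claw":1.0,"x":3.3,"y":3.0,"z":31.0,"wx":0.3,"wy":0.0,"wz":0.6}]';python3 - <<'E'
from h import *
st=arm.state(); print(st['joint_velocities']); im=arm.grab_frame('wrist'); cv2.imwrite('pics/w10.png',im[:,:,::-1])
for c in blobs(im,(0,0,140),(180,60,255),(220,80,420,258),300): print('box z46',rect(c,46,'wrist',st),c.reshape(-1,2).mean(0).round(),c.reshape(-1,2).max(0))
go(633.2,-153,60,-14.4)
E
```

```text
time: 13.28
eef_pos: [630.5, -148.7, 169.6]
orientation: [[0.97, -0.009, 0.244], [-0.244, 0.008, 0.97], [-0.011, -1.0, 0.006]]
contact_force: [-0.3, 1.5, -0.0]
gripper_width: 1.002
[-3.02574559 -0.74748182  0.93060254  0.235718   -0.81526549 -1.25114656]
box z46 [ 633.2 -153.    94.8   60.9  -14.6] [315. 191.] [352 244]
shift cm [ 0.44 11.01 -0.24] rot [-0.28  0.17 -0.57] t 13.33
```

View pics/w10.png

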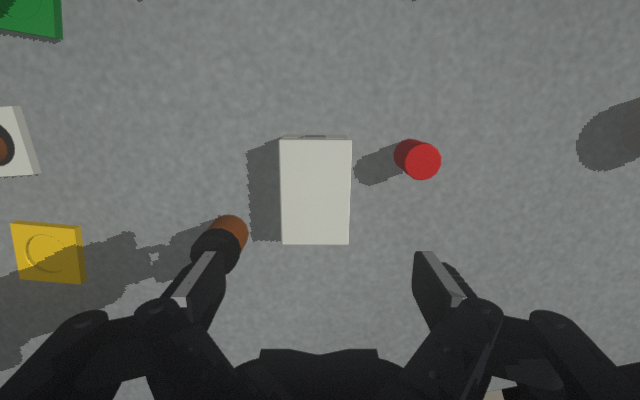

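```bash
python3 -m crank '[{"claw":1.0,"x":0.4,"y":3.5,"z":-0.2,"wx":-0.3,"wy":0.0,"wz":-0.6},{"claw":1.0,"x":0.4,"y":7.0,"z":-0.2,"wx":-0.3,"wy":0.0,"wz":-0.6},{"claw":1.0,"x":0.4,"y":9.5,"z":-0.2,"wx":-0.3,"wy":0.0,"wz":-0.6},{"claw":1.0,"x":0.4,"y":10.5,"z":-0.2,"wx":-0.3,"wy":0.0,"wz":-0.6},{"claw":1.0,"x":0.4,"y":10.5,"z":-0.2,"wx":-0.3,"wy":0.0,"wz":-0.6},{"claw":1.0,"x":0.4,"y":10.5,"z":-0.2,"wx":-0.3,"wy":0.0,"wz":-0.6},{"claw":1.0,"x":0.4,"y":10.5,"z":-0.2,"wx":-0.3,"wy":0.0,"wz":-0.6}]';python3 - <<'E'
from h import *
go(633.2,-153,10,-14.5)
E
```

```text
time: 13.92
eef_pos: [634.2, -154.1, 67.4]
orientation: [[0.969, 0.004, 0.248], [-0.248, -0.001, 0.969], [0.004, -1.0, -0.0]]
contact_force: [0.1, 0.1, 0.4]
gripper_width: 1.003
shift cm [-0.15  5.74  0.08] rot [0.02 0.14 0.22] t 13.92
```

```bash
python3 -m crank '[{"claw":1.0,"x":-0.1,"y":2.0,"z":0.1,"wx":0.0,"wy":0.0,"wz":0.2},{"claw":1.0,"x":-0.1,"y":4.0,"z":0.1,"wx":0.0,"wy":0.0,"wz":0.2},{"claw":1.0,"x":-0.1,"y":5.2,"z":0.1,"wx":0.0,"wy":0.0,"wz":0.2},{"claw":1.0,"x":-0.1,"y":5.7,"z":0.1,"wx":0.0,"wy":0.0,"wz":0.2},{"claw":1.0,"x":-0.1,"y":5.7,"z":0.1,"wx":0.0,"wy":0.0,"wz":0.2},{"claw":0.8,"x":-0.1,"y":5.7,"z":0.1,"wx":0.0,"wy":0.0,"wz":0.2},{"claw":0.7,"x":-0.1,"y":5.7,"z":0.1,"wx":0.0,"wy":0.0,"wz":0.2},{"claw":0.5,"x":-0.1,"y":5.7,"z":0.1,"wx":0.0,"wy":0.0,"wz":0.2},{"claw":0.3,"x":-0.1,"y":5.7,"z":0.1,"wx":0.0,"wy":0.0,"wz":0.2},{"claw":0.0,"x":-0.1,"y":5.7,"z":0.1,"wx":0.0,"wy":0.0,"wz":0.2}]';python3 -m crank '[{"claw":0.0,"x":0.0,"y":0.0,"z":0.0,"wx":0.0,"wy":0.0,"wz":0.0},{"claw":0.0,"x":0.0,"y":0.0,"z":0.0,"wx":0.0,"wy":0.0,"wz":0.0},{"claw":0.0,"x":0.0,"y":0.0,"z":0.0,"wx":0.0,"wy":0.0,"wz":0.0}]';python3 - <<'E'
from h import *
go(489.3,442.3,200,-13.3)
E
```

```text
time: 14.75
eef_pos: [633.3, -152.1, 9.8]
orientation: [[0.969, -0.0, 0.247], [-0.247, -0.0, 0.969], [-0.0, -1.0, -0.0]]
contact_force: [-0.6, 0.3, 7.0]
gripper_width: 0.718
time: 15.0
eef_pos: [633.3, -152.1, 9.8]
orientation: [[0.969, -0.0, 0.247], [-0.247, -0.0, 0.969], [-0.0, -1.0, -0.0]]
contact_force: [-1.4, -0.8, 6.5]
gripper_width: 0.718
shift cm [-28.66 -19.03  54.02] rot [ 0.02 -1.02 -0.02] t 15.0
```

```bash
python3 -m crank '[{"claw":0.0,"x":0.0,"y":-1.5,"z":0.0,"wx":0.0,"wy":0.0,"wz":0.0},{"claw":0.0,"x":0.0,"y":-5.0,"z":0.0,"wx":0.0,"wy":0.0,"wz":0.0},{"claw":0.0,"x":0.0,"y":-9.0,"z":0.0,"wx":0.0,"wy":0.0,"wz":0.0},{"claw":0.0,"x":-0.6,"y":-12.5,"z":1.0,"wx":0.0,"wy":0.0,"wz":0.0},{"claw":0.0,"x":-1.8,"y":-14.0,"z":3.4,"wx":0.0,"wy":0.0,"wz":0.0},{"claw":0.0,"x":-3.6,"y":-14.0,"z":6.8,"wx":0.0,"wy":0.0,"wz":0.0},{"claw":0.0,"x":-5.4,"y":-14.0,"z":10.2,"wx":0.0,"wy":0.0,"wz":0.0},{"claw":0.0,"x":-7.2,"y":-14.0,"z":13.6,"wx":0.0,"wy":0.0,"wz":0.0},{"claw":0.0,"x":-9.0,"y":-14.0,"z":17.0,"wx":0.0,"wy":0.0,"wz":0.0},{"claw":0.0,"x":-10.8,"y":-14.0,"z":20.4,"wx":0.0,"wy":0.0,"wz":0.0}]'; python3 -m crank '[{"claw":0.0,"x":-1.8,"y":0.0,"z":3.4,"wx":0.0,"wy":0.0,"wz":0.0},{"claw":0.0,"x":-3.6,"y":0.0,"z":6.8,"wx":0.0,"wy":0.0,"wz":0.0},{"claw":0.0,"x":-5.4,"y":0.0,"z":10.2,"wx":0.0,"wy":0.0,"wz":0.0},{"claw":0.0,"x":-7.2,"y":0.0,"z":13.6,"wx":0.0,"wy":0.0,"wz":0.0},{"claw":0.0,"x":-9.0,"y":0.0,"z":17.0,"wx":0.0,"wy":0.0,"wz":0.0},{"claw":0.0,"x":-10.8,"y":0.0,"z":20.4,"wx":0.0,"wy":0.0,"wz":0.0},{"claw":0.0,"x":-12.6,"y":0.0,"z":23.8,"wx":0.0,"wy":0.0,"wz":0.0},{"claw":0.0,"x":-14.4,"y":0.0,"z":27.2,"wx":0.0,"wy":0.0,"wz":0.0},{"claw":0.0,"x":-16.2,"y":0.0,"z":30.0,"wx":0.0,"wy":-0.5,"wz":0.0},{"claw":0.0,"x":-17.8,"y":0.0,"z":33.0,"wx":0.0,"wy":-1.0,"wz":0.0}]'; python3 -m crank '[{"claw":0.0,"x":0.0,"y":0.0,"z":0.5,"wx":0.0,"wy":0.0,"wz":0.0},{"claw":0.0,"x":0.0,"y":0.0,"z":0.5,"wx":0.0,"wy":0.0,"wz":0.0},{"claw":0.0,"x":0.0,"y":0.0,"z":0.5,"wx":0.0,"wy":0.0,"wz":0.0}]'
python3 - <<'E'
from h import *
st=arm.state(); im=arm.grab_frame('wrist'); cv2.imwrite('pics/w11.png',im[:,:,::-1])
for c in blobs(im,(0,0,165),(180,60,255),(100,50,600,380),400): print('white z9',rect(c,9,'wrist',st),c.reshape(-1,2).mean(0).round(1))
go(489.3,442.3,50,-13.3)
E
```

```text
time: 15.83
eef_pos: [577.7, 74.3, 149.0]
orientation: [[0.969, -0.002, 0.248], [-0.248, 0.001, 0.969], [-0.002, -1.0, 0.0]]
contact_force: [1.8, 0.1, -2.0]
gripper_width: 0.715
time: 16.67
eef_pos: [486.4, 438.1, 149.4]
orientation: [[0.973, -0.003, 0.229], [-0.229, 0.001, 0.973], [-0.003, -1.0, 0.0]]
contact_force: [1.7, 0.4, -2.4]
gripper_width: 0.719
time: 16.92
eef_pos: [488.6, 440.9, 148.9]
orientation: [[0.973, -0.003, 0.23], [-0.23, 0.0, 0.973], [-0.003, -1.0, -0.001]]
contact_force: [0.5, -0.1, -1.8]
gripper_width: 0.714
white z9 [547.4 427.  159.2 124.9  76.7] [316.3 235.2]
white z9 [407.3 275.2  93.1  45.3 -13.3] [125.2 141. ]
white z9 [446.4 452.3  94.   39.   76.7] [321.7 128.1]
shift cm [0.02 9.9  0.21] rot [ 0.03 -0.05 -0.17] t 16.97
```

View pics/w11.png

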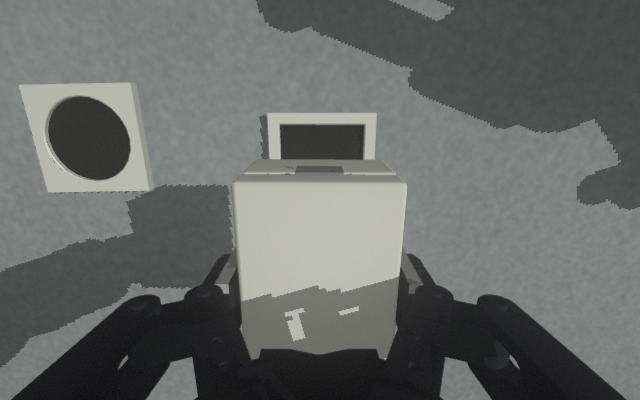

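The slide box is held squarely. The front edge of its place (320,115) confirms the place centre at about (489.5,442.2), so I'll lower.

```bash
python3 -m crank '[{"claw":0.0,"x":0.0,"y":3.0,"z":0.1,"wx":0.0,"wy":0.0,"wz":-0.1},{"claw":0.0,"x":0.0,"y":6.5,"z":0.2,"wx":0.0,"wy":0.0,"wz":-0.1},{"claw":0.0,"x":0.0,"y":9.0,"z":0.2,"wx":0.0,"wy":0.0,"wz":-0.1},{"claw":0.0,"x":0.0,"y":9.9,"z":0.2,"wx":0.0,"wy":0.0,"wz":-0.1},{"claw":0.0,"x":0.0,"y":9.9,"z":0.2,"wx":0.0,"wy":0.0,"wz":-0.1},{"claw":0.0,"x":0.0,"y":9.9,"z":0.2,"wx":0.0,"wy":0.0,"wz":-0.1},{"claw":0.0,"x":0.0,"y":9.9,"z":0.2,"wx":0.0,"wy":0.0,"wz":-0.1}]'; python3 -c "
from h import *
go(489.4,442.2,14.5,-13.3)"
```

```text
time: 17.55
eef_pos: [490.4, 443.7, 52.2]
orientation: [[0.973, 0.001, 0.231], [-0.231, 0.002, 0.973], [0.001, -1.0, 0.002]]
contact_force: [-0.2, -0.3, -2.3]
gripper_width: 0.719
shift cm [-0.06  3.77 -0.17] rot [-0.14 -0.06  0.05] t 17.55
```

```bash
python3 -m crank '[{"claw":0.0,"x":-0.05,"y":1.5,"z":-0.15,"wx":0.0,"wy":0.0,"wz":0.0},{"claw":0.0,"x":-0.05,"y":2.7,"z":-0.15,"wx":0.0,"wy":0.0,"wz":0.0},{"claw":0.0,"x":-0.05,"y":3.4,"z":-0.15,"wx":0.0,"wy":0.0,"wz":0.0},{"claw":0.0,"x":-0.05,"y":3.7,"z":-0.15,"wx":0.0,"wy":0.0,"wz":0.0},{"claw":0.0,"x":-0.05,"y":3.7,"z":-0.15,"wx":0.0,"wy":0.0,"wz":0.0},{"claw":0.0,"x":-0.05,"y":3.7,"z":-0.15,"wx":0.0,"wy":0.0,"wz":0.0},{"claw":0.0,"x":-0.05,"y":3.7,"z":-0.15,"wx":0.0,"wy":0.0,"wz":0.0}]'; python3 -c "
from h import *
go(489.4,442.2,14,-13.3)"
```

```text
time: 18.13
eef_pos: [488.2, 442.1, 13.8]
orientation: [[0.973, -0.001, 0.23], [-0.23, 0.001, 0.973], [-0.001, -1.0, 0.0]]
contact_force: [-2.0, -1.4, 5.2]
gripper_width: 0.718
shift cm [ 0.11 -0.02  0.04] rot [-0.02 -0.02 -0.04] t 18.13
```

Contact of about 5 N at the expected height, so it's seated. Release and rise, then on to the tin.

```bash
python3 -m crank '[{"claw":0.8,"x":0.0,"y":0.0,"z":0.0,"wx":0.0,"wy":0.0,"wz":0.0},{"claw":0.9,"x":0.0,"y":0.0,"z":0.0,"wx":0.0,"wy":0.0,"wz":0.0},{"claw":1.0,"x":0.0,"y":0.0,"z":0.0,"wx":0.0,"wy":0.0,"wz":0.0},{"claw":1.0,"x":0.0,"y":0.0,"z":0.0,"wx":0.0,"wy":0.0,"wz":0.0},{"claw":1.0,"x":0.0,"y":-2.0,"z":0.0,"wx":0.0,"wy":0.0,"wz":0.0},{"claw":1.0,"x":0.0,"y":-6.0,"z":0.0,"wx":0.0,"wy":0.0,"wz":0.0},{"claw":1.0,"x":0.0,"y":-10.0,"z":0.0,"wx":0.0,"wy":0.0,"wz":0.0},{"claw":1.0,"x":0.0,"y":-14.0,"z":0.0,"wx":0.0,"wy":0.0,"wz":0.0},{"claw":1.0,"x":0.0,"y":-17.0,"z":0.0,"wx":0.0,"wy":0.0,"wz":0.0},{"claw":1.0,"x":0.0,"y":-17.0,"z":0.0,"wx":0.0,"wy":0.0,"wz":0.0}]';python3 - <<'E'
from h import *
st=arm.state(); im=arm.grab_frame('wrist'); cv2.imwrite('pics/w12.png',im[:,:,::-1])
for c in blobs(im,(0,0,140),(180,60,255),(230,80,410,258),200): print('white z50',rect(c,50,'wrist',st),'z9',rect(c,9,'wrist',st))
u,v=proj('wrist',(489,442,40),st)[0].astype(int)
cv2.imwrite('pics/c12.png',cv2.resize(im[v-90:v+90,u-90:u+90],None,fx=3,fy=3)[:,:,::-1])
go(656,173,180,-14.4)
E
```

```text
time: 18.97
eef_pos: [491.1, 444.0, 190.5]
orientation: [[0.973, 0.008, 0.23], [-0.23, 0.007, 0.973], [0.006, -1.0, 0.008]]
contact_force: [0.6, 1.7, 0.4]
gripper_width: 0.998
white z50 [480.3 444.4 112.9  82.9 -13.4] z9 [489.5 442.2 129.2  94.9 -13.4]
shift cm [ 22.36   0.66 -22.49] rot [-0.32  1.09  0.2 ] t 19.02
```

View pics/c12.png

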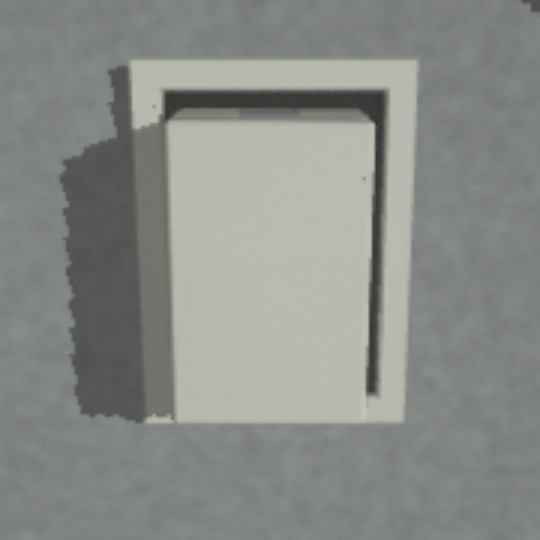

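The slide box is in its recess but biased to the left. I'll check it numerically from the lid corners.

Run:
```python
from h import *
st=arm.state(); u,v=proj('wrist',(489,442,40),st)[0].astype(int)
P=np.array([hit('wrist',(u-90+x/3-.3,v-90+y/3-.3),50,st)[:2] for x,y in ((168,121),(375,121),(367,422),(175,422))])
e=np.roll(P,-1,0)-P; print(P.mean(0),np.linalg.norm(e,axis=1),np.degrees(np.arctan2(e[:,1],e[:,0])))
R=np.array([[np.cos(np.radians(-13.3)),-np.sin(np.radians(-13.3))],[np.sin(np.radians(-13.3)),np.cos(np.radians(-13.3))]])
print('offset in place axes',(P.mean(0)-[489.4,442.2])@R)
go(656,173,180,-14.4)
```

```text
[488.34426415 441.92293713] [59.46153118 93.64263516 60.6651234  93.54593734] [  76.64017072  -13.11946732 -103.45369592  166.14363809]
offset in place axes [-0.96368159 -0.51250348]
shift cm [ 22.36   0.66 -22.49] rot [-0.32  1.09  0.2 ] t 19.02
```

Centred within 1 mm and level. Now the tin.

```bash
python3 -m crank '[{"claw":1.0,"x":2.5,"y":0.1,"z":-2.5,"wx":0.0,"wy":0.0,"wz":0.0},{"claw":1.0,"x":5.0,"y":0.1,"z":-5.0,"wx":0.0,"wy":0.0,"wz":0.0},{"claw":1.0,"x":7.7,"y":0.2,"z":-7.7,"wx":0.0,"wy":0.0,"wz":0.0},{"claw":1.0,"x":10.5,"y":0.3,"z":-10.5,"wx":0.0,"wy":0.0,"wz":0.0},{"claw":1.0,"x":13.3,"y":0.4,"z":-13.3,"wx":0.0,"wy":0.0,"wz":0.0},{"claw":1.0,"x":16.0,"y":0.5,"z":-16.0,"wx":0.0,"wy":0.0,"wz":0.0},{"claw":1.0,"x":18.7,"y":0.6,"z":-18.7,"wx":0.0,"wy":0.0,"wz":0.0},{"claw":1.0,"x":21.0,"y":0.6,"z":-21.0,"wx":0.0,"wy":0.0,"wz":0.0},{"claw":1.0,"x":22.3,"y":0.6,"z":-22.4,"wx":0.0,"wy":0.0,"wz":0.0},{"claw":1.0,"x":22.3,"y":0.6,"z":-22.4,"wx":0.0,"wy":0.0,"wz":0.0}]'; python3 -m crank '[{"claw":1.0,"x":0.0,"y":0.0,"z":0.0,"wx":0.0,"wy":0.0,"wz":0.0},{"claw":1.0,"x":0.0,"y":0.0,"z":0.0,"wx":0.0,"wy":0.0,"wz":0.0}]';python3 - <<'E'
from h import *
st=arm.state(); im=arm.grab_frame('wrist'); cv2.imwrite('pics/w13.png',im[:,:,::-1])
u,v=proj('wrist',(656,173,46),st)[0].astype(int); print(u,v)
cv2.imwrite('pics/c13.png',cv2.resize(im[v-60:v+60,u-60:u+60],None,fx=4,fy=4,interpolation=cv2.INTER_CUBIC)[:,:,::-1])
for c in blobs(im,(0,0,140),(180,60,255),(u-60,v-60,u+60,v+60),200): print('white z46',rect(c,46,'wrist',st),cv2.minEnclosingCircle(topo(c,46,'wrist',st)))
go(656,173,60,-14.4)
E
```

```text
time: 19.85
eef_pos: [655.0, 168.3, 174.9]
orientation: [[0.972, -0.002, 0.235], [-0.235, -0.001, 0.972], [-0.002, -1.0, -0.001]]
contact_force: [-0.6, -0.7, 0.6]
gripper_width: 1.001
time: 20.02
eef_pos: [652.8, 173.0, 175.8]
orientation: [[0.973, -0.003, 0.23], [-0.23, 0.0, 0.973], [-0.003, -1.0, -0.0]]
contact_force: [0.3, -0.1, -0.1]
gripper_width: 0.998
320 190
white z46 [656.4 175.1  60.2  59.8 -58.3] ((656.4246826171875, 175.00845336914062), 30.49109649658203)
shift cm [ 0.35 11.61  0.03] rot [ 0.01  1.14 -0.14] t 20.07
```

No more pictures can be viewed, so I'll go on by numbers. The tin measures 60–61 mm across at (656.4,175.0), which agrees with the earlier circle fit (655.4,175.0).

```bash
python3 -m crank '[{"claw":1.0,"x":0.3,"y":3.5,"z":0.3,"wx":0.0,"wy":0.0,"wz":-0.1},{"claw":1.0,"x":0.3,"y":7.0,"z":0.3,"wx":0.0,"wy":0.0,"wz":-0.1},{"claw":1.0,"x":0.3,"y":9.5,"z":0.3,"wx":0.0,"wy":0.0,"wz":-0.1},{"claw":1.0,"x":0.3,"y":11.0,"z":0.3,"wx":0.0,"wy":0.0,"wz":-0.1},{"claw":1.0,"x":0.3,"y":11.0,"z":0.3,"wx":0.0,"wy":0.0,"wz":-0.1},{"claw":1.0,"x":0.3,"y":11.0,"z":0.3,"wx":0.0,"wy":0.0,"wz":-0.1},{"claw":1.0,"x":0.3,"y":11.0,"z":0.3,"wx":0.0,"wy":0.0,"wz":-0.1}]';python3 - <<'E'
from h import *
go(656.4,175,10,-13.3)
E
```

```text
time: 20.65
eef_pos: [657.7, 175.8, 68.2]
orientation: [[0.973, 0.002, 0.229], [-0.229, 0.0, 0.973], [0.002, -1.0, 0.001]]
contact_force: [0.0, -0.1, -0.3]
gripper_width: 0.998
shift cm [-0.12  5.82 -0.11] rot [-0.05  0.04  0.13] t 20.65
```

```bash
python3 -m crank '[{"claw":1.0,"x":-0.1,"y":2.0,"z":-0.1,"wx":0.0,"wy":0.0,"wz":0.1},{"claw":1.0,"x":-0.1,"y":4.0,"z":-0.1,"wx":0.0,"wy":0.0,"wz":0.1},{"claw":1.0,"x":-0.1,"y":5.3,"z":-0.1,"wx":0.0,"wy":0.0,"wz":0.1},{"claw":1.0,"x":-0.1,"y":5.8,"z":-0.1,"wx":0.0,"wy":0.0,"wz":0.1},{"claw":1.0,"x":-0.1,"y":5.8,"z":-0.1,"wx":0.0,"wy":0.0,"wz":0.1},{"claw":0.8,"x":-0.1,"y":5.8,"z":-0.1,"wx":0.0,"wy":0.0,"wz":0.1},{"claw":0.7,"x":-0.1,"y":5.8,"z":-0.1,"wx":0.0,"wy":0.0,"wz":0.1},{"claw":0.5,"x":-0.1,"y":5.8,"z":-0.1,"wx":0.0,"wy":0.0,"wz":0.1},{"claw":0.3,"x":-0.1,"y":5.8,"z":-0.1,"wx":0.0,"wy":0.0,"wz":0.1},{"claw":0.0,"x":-0.1,"y":5.8,"z":-0.1,"wx":0.0,"wy":0.0,"wz":0.1}]';python3 -m crank '[{"claw":0.0,"x":0.0,"y":0.0,"z":0.0,"wx":0.0,"wy":0.0,"wz":0.0},{"claw":0.0,"x":0.0,"y":0.0,"z":0.0,"wx":0.0,"wy":0.0,"wz":0.0},{"claw":0.0,"x":0.0,"y":0.0,"z":0.0,"wx":0.0,"wy":0.0,"wz":0.0}]';python3 - <<'E'
from h import *
go(402.3,250.6,120,-13.3)
E
```

```text
time: 21.48
eef_pos: [657.2, 174.3, 10.6]
orientation: [[0.973, 0.002, 0.23], [-0.23, 0.001, 0.973], [0.001, -1.0, 0.001]]
contact_force: [-0.5, -0.1, 6.2]
gripper_width: 0.712
time: 21.73
eef_pos: [657.2, 174.3, 10.6]
orientation: [[0.973, 0.002, 0.23], [-0.23, 0.001, 0.973], [0.002, -1.0, 0.001]]
contact_force: [-0.2, -0.0, 6.7]
gripper_width: 0.716
shift cm [-26.55 -10.98   1.56] rot [-0.07 -0.01  0.09] t 21.73
```

```bash
python3 -m crank '[{"claw":0.0,"x":0.0,"y":-1.5,"z":0.0,"wx":0.0,"wy":0.0,"wz":0.0},{"claw":0.0,"x":0.0,"y":-5.0,"z":0.0,"wx":0.0,"wy":0.0,"wz":0.0},{"claw":0.0,"x":-2.0,"y":-8.0,"z":0.1,"wx":0.0,"wy":0.0,"wz":0.0},{"claw":0.0,"x":-5.0,"y":-10.0,"z":0.3,"wx":0.0,"wy":0.0,"wz":0.0},{"claw":0.0,"x":-8.5,"y":-11.0,"z":0.5,"wx":0.0,"wy":0.0,"wz":0.0},{"claw":0.0,"x":-12.0,"y":-11.0,"z":0.8,"wx":0.0,"wy":0.0,"wz":0.0},{"claw":0.0,"x":-15.5,"y":-11.0,"z":1.0,"wx":0.0,"wy":0.0,"wz":0.0},{"claw":0.0,"x":-19.0,"y":-11.0,"z":1.2,"wx":0.0,"wy":0.0,"wz":0.0},{"claw":0.0,"x":-22.5,"y":-11.0,"z":1.4,"wx":0.0,"wy":0.0,"wz":0.0},{"claw":0.0,"x":-25.0,"y":-11.0,"z":1.6,"wx":0.0,"wy":0.0,"wz":0.0}]'; python3 -m crank '[{"claw":0.0,"x":-1.0,"y":0.5,"z":0.0,"wx":0.0,"wy":0.0,"wz":0.0},{"claw":0.0,"x":-1.4,"y":3.0,"z":0.0,"wx":0.0,"wy":0.0,"wz":0.0},{"claw":0.0,"x":-1.4,"y":5.5,"z":0.0,"wx":0.0,"wy":0.0,"wz":0.0},{"claw":0.0,"x":-1.4,"y":7.0,"z":0.0,"wx":0.0,"wy":0.0,"wz":0.0},{"claw":0.0,"x":-1.4,"y":7.0,"z":0.0,"wx":0.0,"wy":0.0,"wz":0.0},{"claw":0.0,"x":-1.4,"y":7.0,"z":0.0,"wx":0.0,"wy":0.0,"wz":0.0},{"claw":0.0,"x":-1.4,"y":7.0,"z":0.0,"wx":0.0,"wy":0.0,"wz":0.0}]';python3 - <<'E'
from h import *
go(403.2,250.4,15,-13.3)
E
```

```text
time: 22.57
eef_pos: [413.6, 247.5, 119.6]
orientation: [[0.973, -0.002, 0.23], [-0.23, 0.001, 0.973], [-0.002, -1.0, 0.0]]
contact_force: [0.6, 0.8, -0.7]
gripper_width: 0.715
time: 23.15
eef_pos: [403.8, 250.7, 50.0]
orientation: [[0.973, 0.0, 0.231], [-0.231, 0.001, 0.973], [0.0, -1.0, 0.001]]
contact_force: [-0.4, -0.3, -0.7]
gripper_width: 0.71
shift cm [-0.05  3.5  -0.04] rot [-0.05 -0.03  0.  ] t 23.15
```

```bash
python3 -m crank '[{"claw":0.0,"x":-0.05,"y":1.5,"z":-0.05,"wx":0.0,"wy":0.0,"wz":0.0},{"claw":0.0,"x":-0.05,"y":2.6,"z":-0.05,"wx":0.0,"wy":0.0,"wz":0.0},{"claw":0.0,"x":-0.05,"y":3.2,"z":-0.05,"wx":0.0,"wy":0.0,"wz":0.0},{"claw":0.0,"x":-0.05,"y":3.5,"z":-0.05,"wx":0.0,"wy":0.0,"wz":0.0},{"claw":0.0,"x":-0.05,"y":3.5,"z":-0.05,"wx":0.0,"wy":0.0,"wz":0.0},{"claw":0.0,"x":-0.05,"y":3.5,"z":-0.05,"wx":0.0,"wy":0.0,"wz":0.0},{"claw":0.0,"x":-0.05,"y":3.5,"z":-0.05,"wx":0.0,"wy":0.0,"wz":0.0}]'; python3 -m crank '[{"claw":0.8,"x":0.0,"y":0.0,"z":0.0,"wx":0.0,"wy":0.0,"wz":0.0},{"claw":0.9,"x":0.0,"y":0.0,"z":0.0,"wx":0.0,"wy":0.0,"wz":0.0},{"claw":1.0,"x":0.0,"y":0.0,"z":0.0,"wx":0.0,"wy":0.0,"wz":0.0},{"claw":1.0,"x":0.0,"y":0.0,"z":0.0,"wx":0.0,"wy":0.0,"wz":0.0},{"claw":1.0,"x":0.0,"y":-2.0,"z":0.0,"wx":0.0,"wy":0.0,"wz":0.0},{"claw":1.0,"x":0.0,"y":-6.0,"z":0.0,"wx":0.0,"wy":0.0,"wz":0.0},{"claw":1.0,"x":0.0,"y":-10.0,"z":0.0,"wx":0.0,"wy":0.0,"wz":0.0},{"claw":1.0,"x":0.0,"y":-14.0,"z":0.0,"wx":0.0,"wy":0.0,"wz":0.0},{"claw":1.0,"x":0.0,"y":-18.0,"z":0.0,"wx":0.0,"wy":0.0,"wz":0.0},{"claw":1.0,"x":0.0,"y":-18.0,"z":0.0,"wx":0.0,"wy":0.0,"wz":0.0}]';python3 - <<'E'
from h import *
st=arm.state(); im=arm.grab_frame('wrist'); cv2.imwrite('pics/w14.png',im[:,:,::-1])
u,v=proj('wrist',(402.3,250.6,50),st)[0].astype(int); print(u,v)
g=cv2.cvtColor(im,cv2.COLOR_RGB2GRAY); sub=g[v-50:v+50:3,u-50:u+50:3]//10
print('\n'.join(' '.join('%2d'%x for x in r) for r in sub))
# dish
E
```

```text
time: 23.73
eef_pos: [402.8, 250.3, 14.7]
orientation: [[0.973, 0.0, 0.23], [-0.23, 0.001, 0.973], [-0.0, -1.0, 0.001]]
contact_force: [-0.4, 0.5, -1.2]
gripper_width: 0.713
time: 24.57
eef_pos: [405.7, 251.5, 201.2]
orientation: [[0.973, 0.009, 0.23], [-0.23, 0.005, 0.973], [0.007, -1.0, 0.006]]
contact_force: [0.8, 0.6, 0.3]
gripper_width: 0.997
317 176
 8 12 17 17 17 17 17 17 17 17 17 18 17 17 18 17 17 17 17 17 17 17 17 18 18 17 18 17 18 17 17 17 12 12
 8 11 17 17 17 17 17 17 17 18 17 17 17 18 17 17 17 17 18 17 17 17 17 17 18 17 17 17 17 17 17 18 12 12
 8 10 18 17 17 18 17 17 17 17 18 17 17 17 16 14  9 10 12 14 18 17 17 17 17 17 17 17 18 17 17 17 12 12
 8  9 17 17 17 17 17 17 17 17 17 17 10  5  5  5  5  5  5  5  5  8 14 17 17 17 18 17 18 17 17 17 12 12
 8  9 18 17 17 17 17 17 17 17 12  5  5  5  5  6  8  6  5  5  5  5  5  8 18 17 17 17 17 18 17 18 12 12
 8  8 17 17 17 17 17 17 17 10  5  5  7  9  9 10 11 11 11 12 10  5  5  5  5 15 18 17 18 17 18 17 12 12
 8  8 18 17 17 17 17 18  8  4  5  8  8  9 10 14 15 13 12 12 12 12  8  5  5  5 18 18 18 17 17 18 12 12
 8  8 17 18 17 17 17 16  4  
[... 2025 characters left out ...]
7 17 17 17 17 18 17 17 17 17 17 17 17 17 17 17 17 17 17 17 17 17 17 17 17 17 17 15 13 13
12 12 12 13 13 13 13 12 13 12 13 13 13 12 12 12 13 12 12 12 13 12 12 12 12 12 12 12 12 12 12 12 13 13
12 12 12 12 12 12 12 12 12 12 12 12 12 12 12 13 12 12 12 12 13 12 12 12 12 12 12 13 12 12 12 13 12 12
12 12 13 12 12 12 12 12 12 12 12 12 12 12 12 12 12 12 12 12 13 12 12 12 12 13 13 13 12 13 12 13 13 13
12 12 11 11 12 12 12 12 12 12 12 12 12 12 12 12 12 12 12 13 13 12 12 12 12 12 12 12 12 13 13 13 13 13
12 12 12 12 12 12 13 12 12 12 12 12 12 12 12 12 12 12 12 12 12 12 12 12 13 12 12 12 13 12 13 13 13 13
12 12 12 12 12 12 12 12 12 12 13 12 12 12 12 12 12 12 12 12 12 12 12 12 12 12 12 12 12 12 13 13 12 12
```

The tin's lid circle is centred at about (315.5,175.5), against (317,176) expected, so within 2 mm. Last check before handing in: settle, then compare the fixed cameras around the dish and the decoys with the start, and confirm the jar and the pin box.

```bash
python3 -m crank '[{"claw":1.0,"x":0.0,"y":-2.0,"z":0.0,"wx":0.0,"wy":0.0,"wz":0.0},{"claw":1.0,"x":0.0,"y":-2.0,"z":0.0,"wx":0.0,"wy":0.0,"wz":0.0},{"claw":1.0,"x":0.0,"y":-2.0,"z":0.0,"wx":0.0,"wy":0.0,"wz":0.0},{"claw":1.0,"x":0.0,"y":-2.0,"z":0.0,"wx":0.0,"wy":0.0,"wz":0.0}]';python3 - <<'E'
from h import *
for n in ('scene','side'):
    a=cv2.imread(f'pics/{n}0.png')[:,:,::-1].copy(); b=arm.grab_frame(n); cv2.imwrite(f'pics/{n}_end.png',b[:,:,::-1])
    def cen(im,lo,hi,P,r=14):
        u,v=proj(n,P)[0].astype(int); c=blobs(im,lo,hi,(u-r,v-r,u+r,v+r),8)
        return [(np.mean(k.reshape(-1,2),0).round(1).tolist(),cv2.boundingRect(k)) for k in c[:1]]
    for t,P,lo,hi in (('dish',(468,10,20),(0,0,165),(180,60,255)),('red',(626,-60,25),(0,150,80),(10,255,255))): print(n,t,cen(a,lo,hi,P),cen(b,lo,hi,P))
    print(n,'pin',cen(b,(5,90,80),(25,255,255),(394,-237,27),20),'expect',proj(n,[(394,-237,50),(394,-237,4)]).round().tolist())
    print(n,'jar brown',cen(b,(5,120,50),(18,255,255),(520,-442,20),20),'expect',proj(n,[(520,-442,50),(520,-442,4)]).round().tolist())
E
```

```text
time: 24.95
eef_pos: [401.9, 249.8, 213.0]
orientation: [[0.973, -0.002, 0.23], [-0.23, -0.0, 0.973], [-0.002, -1.0, -0.001]]
contact_force: [-0.4, -0.2, -0.6]
gripper_width: 1.0
scene dish [([301.1, 222.7], (296, 217, 14, 10))] []
scene red [([353.4, 250.3], (348, 241, 12, 20))] [([353.6, 250.1], (349, 241, 11, 20))]
scene pin [([232.1, 263.1], (222, 252, 22, 23))] expect [[231.0, 256.0], [234.0, 271.0]]
scene jar brown [([223.0, 347.5], (215, 341, 17, 14))] expect [[220.0, 333.0], [223.0, 349.0]]
side dish [([298.3, 222.9], (289, 216, 20, 15))] [([301.8, 220.4], (294, 216, 15, 12))]
side red [([349.6, 212.2], (346, 205, 9, 16))] [([349.4, 212.0], (346, 205, 9, 16))]
side pin [([327.0, 282.6], (319, 271, 17, 24))] expect [[327.0, 278.0], [327.0, 288.0]]
side jar brown [([410.1, 314.4], (405, 309, 12, 11))] expect [[412.0, 306.0], [410.0, 315.0]]
```

The red jar, pin box and jar all agree. The dish blob changed, which could be the arm's shadow, so I'll check by its edges.

Run:
```python
import cv2,numpy as np
for n,(u,v) in (('scene',(307,223)),('side',(299,224))):
    a=cv2.imread(f'pics/{n}0.png',0); b=cv2.imread(f'pics/{n}_end.png',0)
    f=lambda g:cv2.createCLAHE(4,(2,2)).apply(g)
    t=f(a[v-14:v+14,u-18:u+18]); r=cv2.matchTemplate(f(b[v-26:v+26,u-30:u+30]),t,cv2.TM_CCOEFF_NORMED); _,m,_,p=cv2.minMaxLoc(r); print(n,m,p[0]-12,p[1]-12)
    print('\n'.join(' '.join('%2d'%(x//10) for x in np.r_[q,[0],w]) for q,w in zip(a[v-12:v+14:2,u-16:u+16:2],b[v-12:v+14:2,u-16:u+16:2])))
```

```text
scene 0.6091032028198242 -7 -2
13 13 13 13 14 14 13 13 13 13 13 13 13 13 13 13  0 14 13 13 13 14 14 14 13 13 13 13 12  8  7  8 11
13 13 13 13 14 14 15 15 16 16 15 14 14 13 13 13  0 13 13 13 13 14 13 13 12 13 12 12 10  8  7  8 12
13 13 13 14 16 15 14 13 13 13 13 14 15 14 13 13  0 13 13 13 13 13 12 12 12 12 12 12 11 13  9  7 10
13 13 14 16 14 12 12 12 13 13 12 12 12 15 14 13  0 13 13 13 12 11 11 12 12 13 13 12 12 12 14  9 10
13 13 16 17 14 12 12 12 13 12 12 11 11 15 15 13  0 13 13 12 11 11 12 12 12 13 12 12 12 11 15 12 11
13 13 15 17 15 14 13 12 12 12 12 11 11 16 15 13  0 13 13 12 10 11 11 12 12 12 12 12 11 11 15 13 13
13 13 13 17 17 17 16 14 12 12 12 13 15 15 13 13  0 13 11 10 10 10 11 12 12 12 12 12 13 15 15 13 13
13 13 13 13 14 17 17 17 17 16 15 15 13 12 13 13  0 10  7  7  9 10 11 11 11 11 11 14 15 13 12 13 13
13 13 13 12  9 11 12 13 14 13 11 11 11 13 13 13  0  8  7  7  7  9 10 11 11 11 11 11 11 11 13 13 13
13 13 12  9  7  8  9 10 10 10 10  8 11 13 13 13  0  7  7  7  7  8  8 10 10 11 10 10  8 11 13 13 14
13 10  8  7  7  7  8  9  9  9  8  7 10 13 13 13  0  7  7  7  7  7  7  8  9  9  
[... 832 characters left out ...]
5 14 15
15 15 14 18 11 12 13 13 18 20 20 20 21 15 15 15  0 14 15  8 10 11 12 13 13 15 20 20 21 12 14 15 14
15 14 14 17 14 11 12 12 21 20 22 22 22 14 15 15  0 15 15  9  9 11 12 12 12 12 21 23 21 13 15 15 15
15 15 15 14 16 17 19 22 22 22 23 20  8  8 11 15  0 14 15 13  7 12 11 11 12 12 13 12 12  8  8 11 15
15 15 14 14 15 11 14 20 18 15 11  8  8  8  8 11  0 15 15 15 13  8 10 12 13 13 12 11  8  8  9  8 11
14 15 15 14 15 13  8  8  9  8  8  8  9  9  8  8  0 15 15 15 15 13  8  9  9  9  8  8  8  8  8  8  8
15 14 15 15 15 15  9  8  8  8  8  8  8  8  8  8  0 14 15  8  7  8  8  8  8  8  8  8  8  8  8  8  9
14 15 15 15 14 15 14  8  8  8  8  9  8  8  8 11  0 14 14 13  8  8  8  8  8  8  8  8  9  9  8  8  8
```

The dish outline, rim edges and cast shadow sit at the same pixels as at the start. Only the arm's shadow now crosses it, so it has not moved.

```bash
python3 -c "
from bench import arm
print(arm.state()['time'],arm.state()['contact_force']); print(arm.finish_job())"
```

```text
25.05 [-0.04270228  0.23154326  0.27287528]
the job is handed in; nothing more can be done
None
```

I took both stacks apart and put each container in its own recess, then handed the job in at 25 s with the gripper open and clear. The order was pin box, brown jar, slide box, tin.

| Container | Distance from recess centre | Basis for seating |
|---|---|---|
| Slide box | about 1 mm | lid measured level; about 5 N contact when lowered |
| Tin | about 2 mm | lid circle at the seated height |
| Pin box | 2–3 mm | lid size and angle right for the seated height |
| Jar | about 3 mm | upright in the wrist picture; seen where expected by both fixed cameras |

- **Force:** the highest force reading was about 7 N, while gripping.
- **Decoys:** the red jar shows at the same pixels as at the start. The larger brown jar was not rechecked at the end.
- **Check that disagreed:** my automatic dish check failed, finding nothing in one camera and a shift in the other. Comparing the pixels showed the arm's shadow across it, with the outline and its own shadow unchanged, so I judge it did not move.
- **Weaker check:** the picture limit ran out before the tin was placed, so I confirmed the tin by pixel values only.

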